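# Lock a polished tube endwise in the tube cradle with the sliding stop

## Robot

A 6-joint arm with a two-finger parallel gripper is mounted at the origin on the work surface. World frame = base frame: x ahead of the robot, y to its left, z up, the work surface at z = 0. Lengths are in mm, angles in degrees, forces in N, time in s.
With the tool pointing down it reaches from about 350 to 850 mm from the base axis. Payload 8.1 kg.
Tool frame: the origin (TCP) lies at the very end of the fingers, on their centre line; the grasp point (between the pads) lies grip_depth behind it (grip_depth is the distance from the TCP to the grasp point, in mm); z points along the fingers, y is the direction in which the jaws open and shut (so a half turn about z gives the same grasp; the last joint's range is limited). The gripper opens to 85 mm and grips with 20 to 120 N. Pads are 22 mm wide; open, the fingers measure 114 mm over their backs; the gripper's body (76 mm by 85 mm) begins 54 mm behind the grasp point. The pads swing forward as they close: fully open they stand 13 mm farther back than shut.
Start: joints at [-71.413, 7.471, 85.268, -0, 87.261, -4.893], TCP at [239.075, -550.316, 231.292] pointing down, gripper open.
Joint ranges: [-169.43, 169.43], [-51.17, 129.36], [1.28, 143.12], [-76.62, 256.62], [0, 156.53], [-152.29, 152.29]. Speed limits (degrees/s): [136.94, 136.94, 159.86, 180, 180, 180].

## Interface

Orientations are given as [roll, pitch, yaw] about the fixed x, y, z axes, in that order (R = Rz(yaw) Ry(pitch) Rx(roll)).
In Python, from bench import * gives the robot as it stands.
- The arm moves only by the tool step_arm, never from a script. Its argument "plan" is a list of rows, each an object of numbers: "grip": the finger opening in cm, from 0 to 8.54; "tx", "ty", "tz": the shift along the tool's x, y, z in cm; "ax", "ay", "az": the turn, a rotation vector about the tool's x, y, z in degrees. In form: [{"grip": .., "tx": .., "ty": .., "tz": .., "ax": .., "ay": .., "az": ..}, ...]. A call has 1 to 8 rows; each row shifts and turns the commanded pose from where the row before left it, along the tool's axes as they then stand; what a row does not reach is not made up. A row lasts 1/12 s, in which the tool goes at most 41.7 mm and 7.16 degrees, less where a joint would pass 70% of its speed; a pose out of reach is approached as far as the arm can. A call with a gripper value outside its range is refused whole. The fingers move at their own pace and stop on an object; "newtons" is the grip in N (left out, the last holds). Time passes only in rows, so rows that do not move let the fingers close. It gives the time, the measured TCP pose, the force and the opening at its end, in the units of the state.
- sense(): the state, without advancing time (a new reading comes with each control period).
- snapshot(name): name is "scene" or "top" or "wrist"; returns the picture (384x512x3 uint8, red, green, blue); there is no depth.
- camera_model(name): a dict with "intrinsics" (3x3 intrinsics, pixels), "dist_coeffs" ([k1, k2, p1, p2, k3] as OpenCV has them; the pictures are not rectified), "pose" (4x4, takes a point from camera to world coordinates); the wrist camera has in their place "T_tool_cam" (4x4, takes a point from camera to tool coordinates, whose origin is the TCP and whose axes are the flange's). Camera axes: x right, y down, z forward; pixel columns grow to the right and rows downward; lengths in mm; the calibration is good to about 2 mm. A picture is of the moment at which its call begins: read the wrist's pose just before it. camera_model takes no time and is no camera call.
- hand_in(): hands the job in, once; it reports no verdict.
The state is a dict: "time": time; "joint_pos": joint angles; "qd": joint speeds; "joint_efforts": joint torques, N m; "tool_pos": TCP position; "tcp_rot": TCP orientation; "ft_force": force on the tool from outside, world axes, zero at the start; "wrist_torque": the same for the moment, N m; "finger_gap": finger opening in mm.
Only numpy, scipy, OpenCV 4.12 (cv2) and the standard library are available. Lean on these libraries where they do the work, as an engineer would, in place of code of your own. Each camera call takes 0.05 s, during which the arm holds its last target.

## Task

Lock the polished tube that lies in the front trough of the tube cradle, so that it cannot slide endwise. Press down the thumb pad of the sliding stop's rocking lever so that the pawl at its other end tips up out of the index bar, run the stop along with the lever held down until its sprung buffer has pushed the tube home against the end plate, then let the lever up and ease the stop back until the pawl drops fully into a notch with the buffer still pressing on the tube, and take the gripper away. Work with a light hand: do not force the lever or the stop or jam the tube between buffer and end plate, and leave the spare tube in the rear trough and the other things on the bench where they are.

Things in the scene. Friction and masses are not known exactly. Their poses are not given: they have to be found in the camera images.
- cradle: fixed tube cradle: flat aluminium base 120 mm wide (x), 520 mm long (y), top at 35 mm. Origin: under its centre, on the bench; z up, y along the base towards the end plate, -x side faces the robot. V trough of grey plastic in front (x = 0, y = 15 to 210 mm), spare trough behind it (x = 105 mm); tubes lie in them with their axis 75 mm above the bench.
- bar_middle (a point): point on the top edge of the upright steel index bar, fixed to the cradle: x 50, y -56, z 80 mm. The bar, 8 mm thick, has a free slot (stop parked at y -190 to -140 mm), then square notches 11 mm wide, 10 deep, every 16 mm, for stop y = -105 to -8 mm. It is bolted through long slots and may lie 8 mm to either side: where the notches fall is not known beforehand and is felt for.
- end_face (a point): centre of the face of the fixed steel end plate: cradle x 0, y 215, z 75 mm. The plate is 75 mm wide, its top 113 mm above the bench; the tube goes home against it.
- stop: sliding stop: grey block 60 mm (x) by 70 mm (y), from 47 to 90 mm above the bench, sliding along the cradle's y on a guide rail with about 3 N of drag, from y = -190 to -5 mm. Origin: middle of the block, at bench height; axes as the cradle's. It carries the buffer and the rocking lever.
- buffer: sprung buffer of the stop: rod with black rubber head, 26 mm diameter, pointing to +y on the tube's axis. Origin on that axis, at the stop's y while out; head's face 100 mm from it in +y. It yields 22 mm towards -y (1.2 N at first, 4.5 N at the end, then solid: the tube jams). Pushed in by more than a notch pitch on a home tube, there is a notch to ease back into with the buffer still pressing.
- stop_lever (a joint): angle of the rocking lever (rad): 0 at rest, pawl fully down; grows as the thumb pad is pressed, to a solid stop at 0.165. The pawl tooth (9 mm wide in y, 50 mm beyond the pivot) reaches 7 mm below the bar's top edge and is clear from about 0.15. A spring lifts the pad: 3 N at first, 6 N at the stop. The pivot is parallel to the cradle's y, mid-stop, 102 mm above the bench.
- lever_pad (a point): centre of the top face of the thumb pad, a rubber-lined steel dish at the lever's near (-x) end, 85 mm from the pivot, 104.5 mm above the bench at rest; fully pressed it is 14 mm lower. The dish is 46 mm long (x) and 36 mm wide between two side ridges (at +y and -y), 12 mm high: fingertips in it press the lever and push the stop by a ridge. Free space under the pad.
- tube_long: polished steel tube, 200 mm long, 32 mm diameter, about 0.2 kg, lying along the cradle's y in the front or the rear trough. Origin: middle of its axis; y is the axis. Home, its origin is 100 mm from the end plate's face.
- tube_short: polished steel tube, 160 mm long, 32 mm diameter, about 0.17 kg, lying along the cradle's y in the other trough. Origin: middle of its axis; y is the axis. Home, its origin is 80 mm from the end plate's face.
- carton: cardboard box 85 x 110 x 75 mm beside the cradle; leave it. Origin: centre of its underside.
- bin: blue open plastic bin 140 x 100 x 70 mm; leave it. Origin: centre of its underside.
- end_cap: black plastic tube cap, 36 mm diameter, 22 mm high, in front of the cradle; leave it. Origin: centre of its underside.

How it is judged:
By the outcome, as a careful person would: the job done as asked, in the order asked, and still so for the second after the job is handed in, with the robot touching nothing.
It also fails if it takes over 67 s, if anything falls off the work surface, if the arm or the gripper's body presses on something with over 40 N, if the wrist force passes 120 N, or if a joint passes its speed limit or range.

## Working session

There is one attempt and no reset: what is moved stays moved. The work goes in short steps, Python scripts to look and compute and a tool call to move; the robot and the scene stay as the last step left them, time stands still between calls to the robot, and variables do not carry over. Pictures are saved under pics/ and viewed, and the job is handed in when it is done.

Besides the shell and the picture viewer there is one more tool, called after "Emit:" as name(argument=value, ...), one argument or row to a line, values as JSON. step_arm: Moves the arm, as the interface text tells. Its arguments: {"type":"object","properties":{"plan":{"type":"array","items":{"type":"object","properties":{"grip":{"type":"number"},"tx":{"type":"number"},"ty":{"type":"number"},"tz":{"type":"number"},"ax":{"type":"number"},"ay":{"type":"number"},"az":{"type":"number"}}}},"newtons":{"type":"number"}},"required":["plan"]}

```bash
ls; mkdir -p pics
python3 - <<'E'
from bench import *
import cv2
s=sense();print(s)
for n in ["scene","top","wrist"]:
    im=snapshot(n);cv2.imwrite(f"pics/{n}0.png",im[:,:,::-1]);m=camera_model(n);print(n,m)
E
```

```text
pics
{'time': 0.0, 'joint_pos': array([-7.14137616e+01,  7.51497615e+00,  8.53315429e+01,  5.96985707e-04,
        8.72622985e+01, -4.89075373e+00]), 'qd': array([ 0.09080352, -0.03532116,  0.06710555, -0.06026501,  0.04369985,
       -0.02113318]), 'joint_efforts': array([-1.25815619e-03, -5.69404078e+01, -5.00547159e+01, -4.12240715e-04,
        1.50826498e-02,  2.62011383e-05]), 'tool_pos': array([ 238.89195908, -549.76888729,  230.22412818]), 'tcp_rot': array([-1.79891630e+02, -9.87143320e-03,  2.34769537e+01]), 'ft_force': array([1.13284676, 0.99118043, 0.02964027]), 'wrist_torque': array([-0.00277849,  0.02902205,  0.00937588]), 'finger_gap': 85.6858820163031}
scene {'intrinsics': array([[363.63230903,   0.        , 256.29525252],
       [  0.        , 363.63230903, 193.95296775],
       [  0.        ,   0.        ,   1.        ]]), 'dist_coeffs': array([-0.0031425,  0.       ,  0.       ,  0.       ,  0.       ]), 'pose': array([[-3.20673461e-01,  7.93421282e-01, -5.17350172e-01,
         1.14175874e+03],
       [ 9.47174120e-01,  2.71753837e-01, -1.70326271e-01,
         2.03
[... 713 characters left out ...]
     [ 0.00000000e+00,  0.00000000e+00,  0.00000000e+00,
         1.00000000e+00]])}
wrist {'intrinsics': array([[312.16291927,   0.        , 255.5498148 ],
       [  0.        , 312.16291927, 191.8789455 ],
       [  0.        ,   0.        ,   1.        ]]), 'dist_coeffs': array([0.00838444, 0.        , 0.        , 0.        , 0.        ]), 'T_tool_cam': array([[-2.17700869e-04, -9.61418674e-01, -2.75089232e-01,
         6.83851647e+01],
       [ 9.99999548e-01, -4.63888624e-04,  8.29877685e-04,
         4.22553042e-01],
       [-9.25470669e-04, -2.75088927e-01,  9.61418341e-01,
        -1.42487591e+02],
       [ 0.00000000e+00,  0.00000000e+00,  0.00000000e+00,
         1.00000000e+00]])}
```

View pics/top0.png

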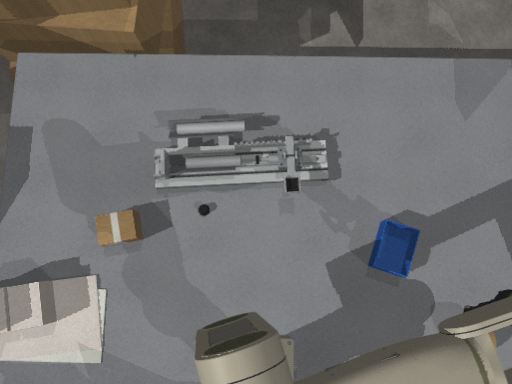

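View pics/scene0.png

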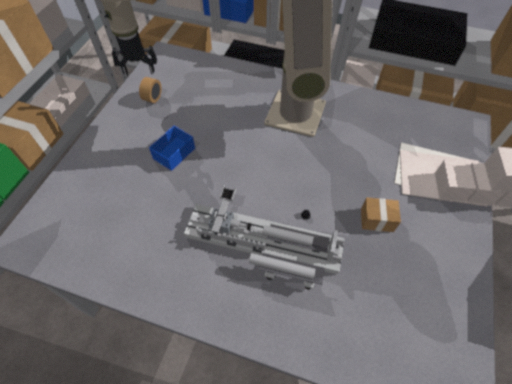

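The top view shows the cradle at about cols 155-328, rows 138-188, with the end plate at the left, the pad near (292,184), the cap at (204,210), the carton at (118,227) and the bin at (395,248). I'll enlarge it for detail.

Run:
```python
import cv2
a=cv2.imread("pics/top0.png")[110:210,145:340];cv2.imwrite("pics/topc.png",cv2.resize(a,None,fx=4,fy=4,interpolation=cv2.INTER_CUBIC))
a=cv2.imread("pics/scene0.png")[180:295,180:350];cv2.imwrite("pics/scenec.png",cv2.resize(a,None,fx=4.5,fy=4.5,interpolation=cv2.INTER_CUBIC))
```

```text
(no output)
```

View pics/topc.png

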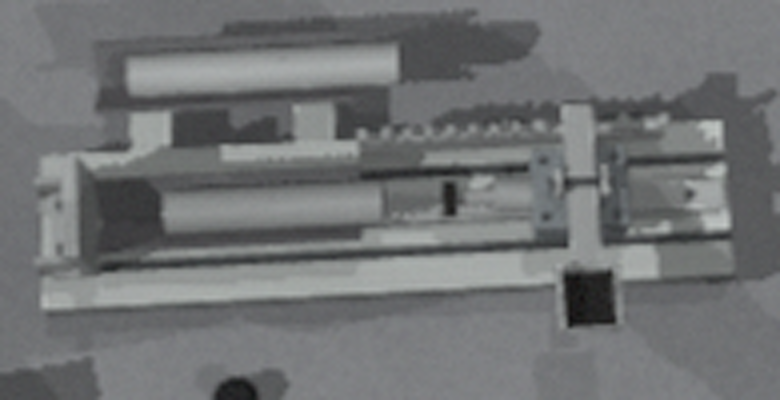

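View pics/scenec.png

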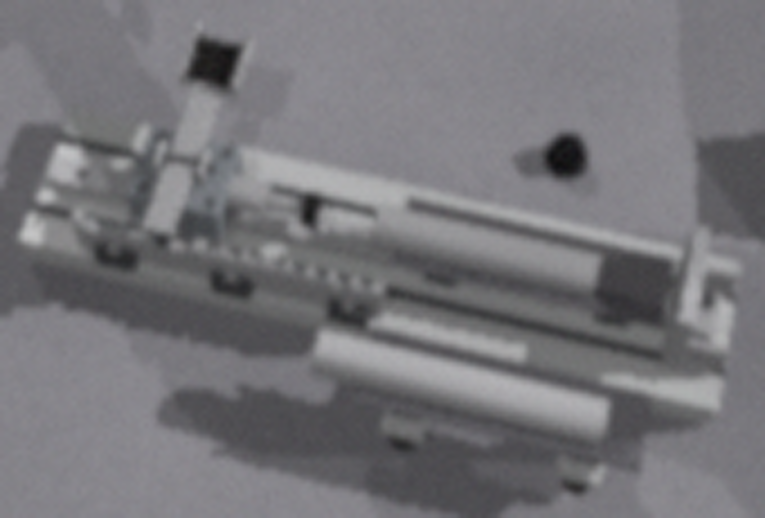

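The front tube looks about 0.8 times the rear tube's length, so the front one should be the short tube. The pad dish is at crop (590,297) in the top view and (217,62) in the scene view. Next I'll fit the cradle pose.

```bash
cat > h.py <<'E'
from bench import *
import numpy as np, cv2
from scipy.optimize import least_squares
def ray(name,uv,pose=None):
    m=camera_model(name)
    p=cv2.undistortPoints(np.array([[uv]],float),m['intrinsics'],m['dist_coeffs'])[0,0]
    T=m['pose'] if pose is None else pose
    d=T[:3,:3]@np.array([p[0],p[1],1]); return T[:3,3],d
def atz(name,uv,z,pose=None):
    o,d=ray(name,uv,pose); return o+d*(z-o[2])/d[2]
def proj(name,P,pose=None):
    m=camera_model(name); T=np.linalg.inv(m['pose'] if pose is None else pose)
    q,_=cv2.projectPoints(np.array(P,float).reshape(-1,3),cv2.Rodrigues(T[:3,:3])[0],T[:3,3],m['intrinsics'],m['dist_coeffs']); return q.reshape(-1,2)
def wristpose():
    from scipy.spatial.transform import Rotation as R
    s=sense(); T=np.eye(4);T[:3,:3]=R.from_euler('xyz',s['tcp_rot'],degrees=True).as_matrix();T[:3,3]=s['tool_pos']
    return T@camera_model('wrist')['T_tool_cam']
def W(pose,P):
    x,y,a=pose;a=np.deg2rad(a);P=np.atleast_2d(np.array(P,float));c,s=np.cos(a),np.sin(a)
    return np.c_[x+c*P[:,0]-s*P[:,1],y+s*P[:,0]+c*P[:,1],P[:,2]]
E
python3 - <<'E'
from h import *
tc=lambda x,y:(145+(x+.5)/4-.5,110+(y+.5)/4-.5)
sc=lambda x,y:(180+(x+.5)/4.5-.5,180+(y+.5)/4.5-.5)
obs=[("top",tc(42,310),(-60,260,35)),("top",tc(735,275),(-60,-260,35)),("top",tc(722,120),(60,-260,35)),
("scene",sc(18,240),(60,-260,35)),("scene",sc(720,412),(60,260,35)),("scene",sc(742,268),(-60,260,35))]
def f(v): return np.concatenate([proj(n,W(v[:3],P))[0]-uv for n,uv,P in obs])
r=least_squares(f,[550,0,3]);print(r.x);print(r.fun.reshape(-1,2).round(2))
c=r.x
def f2(v): return np.concatenate([proj("top",W(c,(-85,v[0],104.5+v[1])))[0]-tc(590,297),proj("scene",W(c,(-85,v[0],104.5+v[1])))[0]-sc(217,62)])
r=least_squares(f2,[-120,0]);print("stop y",r.x,r.fun)
for u in [162,382]: 
  p=atz("top",tc(u,205),85); a=np.deg2rad(c[2]); d=p[:2]-c[:2]; print("tube ends",d@[np.cos(a),np.sin(a)],d@[-np.sin(a),np.cos(a)])
for u in [127,400]: 
  p=atz("top",tc(u,70),85); d=p[:2]-c[:2]; print("rear ends",d@[np.cos(a),np.sin(a)],d@[-np.sin(a),np.cos(a)])
print("pad world",W(c,(-85,-150,104.5)))
E
```

```text
[616.49138015  57.93941254   3.70911847]
[[-0.61 -1.28]
 [-0.57 -0.34]
 [ 0.01 -0.43]
 [ 0.13 -0.8 ]
 [-0.4  -0.24]
 [-0.27 -1.59]]
stop y [-147.56632898   -1.86913166] [-0.05842349  0.18706096 -0.06648557 -0.06973115]
tube ends 0.6195153804161857 158.03793235479762
tube ends -6.83911944609292 -1.9954873079730715
rear ends 103.68110898098007 182.12307954616878
rear ends 94.0419381279502 -18.953584283112953
pad world [[541.37309509 -97.24513324 104.5       ]]
```

Emit:
step_arm(
  plan=[
    {"grip": 0, "az": -7},
    {"az": -7},
    {"az": -7},
    {"az": -7},
    {"az": -7},
    {"az": -7},
    {"az": -7},
    {"az": -7},
  ],
  newtons=20,
)

```text
invalid input
```

Emit:
step_arm(
  plan=[
    {"az": -7},
    {"az": -7.2},
    {"tx": 2.7, "ty": 2.07},
    {"tx": 2.7, "ty": 2.07},
    {"tx": 2.7, "ty": 2.07},
    {"tx": 2.7, "ty": 2.07},
    {"tx": 2.7, "ty": 2.07},
    {"tx": 2.7, "ty": 2.07},
  ],
)

```text
invalid input
```

Emit:
step_arm(
  plan=[
    {"tx": 2.7, "ty": 2.07},
    {"tx": 2.7, "ty": 2.07},
    {"tx": 2.7, "ty": 2.07},
    {"tx": 2.7, "ty": 2.07},
    {"tx": 2.7, "ty": 2.07},
    {"tx": 2.7, "ty": 2.07},
    {"tx": 2.7, "ty": 2.07},
    {"tx": 2.7, "ty": 2.07},
  ],
)

```text
invalid input
```

Emit:
step_arm(
  plan=[
    {"tx": 2, "ty": 1.6},
    {"tx": 0},
    {"tx": 0},
  ],
)

```text
invalid input
```

Run:
```python
from h import *
s=sense();print(s['time'],s['tool_pos'],s['tcp_rot'],s['ft_force'],s['finger_gap'])
np.save('wp1.npy',wristpose());im=snapshot('wrist');cv2.imwrite('pics/w1.png',im[:,:,::-1])
cv2.imwrite('pics/w1b.png',cv2.resize(im[:,:,::-1],(800,600),interpolation=cv2.INTER_CUBIC))
```

```text
0.15 [ 238.94207123 -549.89581732  230.46512613] [-1.79916792e+02 -6.95066122e-03  2.34809668e+01] [-0.43477633 -0.15329131  0.91669063] 85.64362162824733
```

View pics/w1b.png

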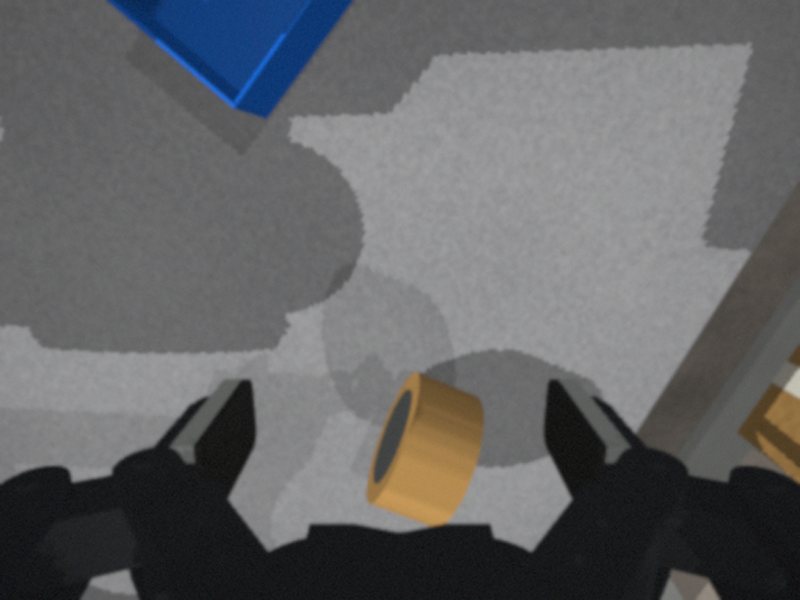

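The moves were refused, so every row probably needs all its keys. The arm hasn't moved. The view shows a tape roll on the bench below the gripper and the bin at the top.

Emit:
step_arm(
  plan=[
    {"grip": 0, "tx": 0, "ty": 0, "tz": 0, "ax": 0, "ay": 0, "az": -7},
    {"grip": 0, "tx": 0, "ty": 0, "tz": 0, "ax": 0, "ay": 0, "az": -7},
    {"grip": 0, "tx": 0, "ty": 0, "tz": 0, "ax": 0, "ay": 0, "az": -7},
    {"grip": 0, "tx": 0, "ty": 0, "tz": 0, "ax": 0, "ay": 0, "az": -7},
    {"grip": 0, "tx": 0, "ty": 0, "tz": 0, "ax": 0, "ay": 0, "az": -7},
    {"grip": 0, "tx": 0, "ty": 0, "tz": 0, "ax": 0, "ay": 0, "az": -7},
    {"grip": 0, "tx": 0, "ty": 0, "tz": 0, "ax": 0, "ay": 0, "az": -7},
    {"grip": 0, "tx": 0, "ty": 0, "tz": 0, "ax": 0, "ay": 0, "az": -7},
  ],
  newtons=20,
)

```text
time: 0.87
tool_pos: [239.0, -550.2, 231.0]
tcp_rot: [-180.0, -0.0, 79.8]
ft_force: [0.2, 0.1, -0.1]
finger_gap: 0.0
```

Emit:
step_arm(
  plan=[
    {"grip": 0, "tx": 0, "ty": 0, "tz": 0, "ax": 0, "ay": 0, "az": -7},
    {"grip": 0, "tx": 0, "ty": 0, "tz": 0, "ax": 0, "ay": 0, "az": -6.9},
    {"grip": 0, "tx": 2.7, "ty": 2.07, "tz": 0, "ax": 0, "ay": 0, "az": 0},
    {"grip": 0, "tx": 2.7, "ty": 2.07, "tz": 0, "ax": 0, "ay": 0, "az": 0},
    {"grip": 0, "tx": 2.7, "ty": 2.07, "tz": 0, "ax": 0, "ay": 0, "az": 0},
    {"grip": 0, "tx": 2.7, "ty": 2.07, "tz": 0, "ax": 0, "ay": 0, "az": 0},
    {"grip": 0, "tx": 2.7, "ty": 2.07, "tz": 0, "ax": 0, "ay": 0, "az": 0},
    {"grip": 0, "tx": 2.7, "ty": 2.07, "tz": 0, "ax": 0, "ay": 0, "az": 0},
  ],
)

```text
time: 1.53
tool_pos: [354.0, -379.8, 231.1]
tcp_rot: [-180.0, -0.0, 93.4]
ft_force: [0.4, -0.8, 0.5]
finger_gap: 0.1
```

Emit:
step_arm(
  plan=[
    {"grip": 0, "tx": 2.7, "ty": 2.07, "tz": 0, "ax": 0, "ay": 0, "az": 0},
    {"grip": 0, "tx": 2.7, "ty": 2.07, "tz": 0, "ax": 0, "ay": 0, "az": 0},
    {"grip": 0, "tx": 2.7, "ty": 2.07, "tz": 0, "ax": 0, "ay": 0, "az": 0},
    {"grip": 0, "tx": 2.7, "ty": 2.07, "tz": 0, "ax": 0, "ay": 0, "az": 0},
    {"grip": 0, "tx": 2.7, "ty": 2.07, "tz": 0, "ax": 0, "ay": 0, "az": 0},
    {"grip": 0, "tx": 2.7, "ty": 2.07, "tz": 0, "ax": 0, "ay": 0, "az": 0},
    {"grip": 0, "tx": 2.7, "ty": 2.07, "tz": 0, "ax": 0, "ay": 0, "az": 0},
    {"grip": 0, "tx": 2.7, "ty": 2.07, "tz": 0, "ax": 0, "ay": 0, "az": 0},
  ],
)

```text
time: 2.2
tool_pos: [506.7, -154.3, 231.2]
tcp_rot: [-180.0, 0.0, 93.4]
ft_force: [1.1, -0.6, 0.1]
finger_gap: 0.1
```

Emit:
step_arm(
  plan=[
    {"grip": 0, "tx": 2.7, "ty": 2.07, "tz": 0, "ax": 0, "ay": 0, "az": 0},
    {"grip": 0, "tx": 2.0, "ty": 2.07, "tz": 0, "ax": 0, "ay": 0, "az": 0},
    {"grip": 0, "tx": 0, "ty": 0, "tz": 0, "ax": 0, "ay": 0, "az": 0},
    {"grip": 0, "tx": 0, "ty": 0, "tz": 0, "ax": 0, "ay": 0, "az": 0},
  ],
)

```text
time: 2.53
tool_pos: [545.0, -105.2, 230.9]
tcp_rot: [-180.0, -0.0, 93.5]
ft_force: [-0.9, -0.2, -0.2]
finger_gap: 0.1
```

Run:
```python
from h import *
s=sense();print(s['time'],s['tool_pos'],s['tcp_rot'],s['ft_force'],s['finger_gap'])
np.save('wp1.npy',wristpose());im=snapshot('wrist');cv2.imwrite('pics/w2.png',im[:,:,::-1])
cv2.imwrite('pics/w2b.png',cv2.resize(im[:,:,::-1],(800,600),interpolation=cv2.INTER_CUBIC))
```

```text
2.5333 [ 545.04961025 -105.15642512  230.88039212] [-1.79955588e+02 -1.03666844e-02  9.35465771e+01] [-0.88581741 -0.16544327 -0.21339505] 0.12889120485674405
```

View pics/w2b.png

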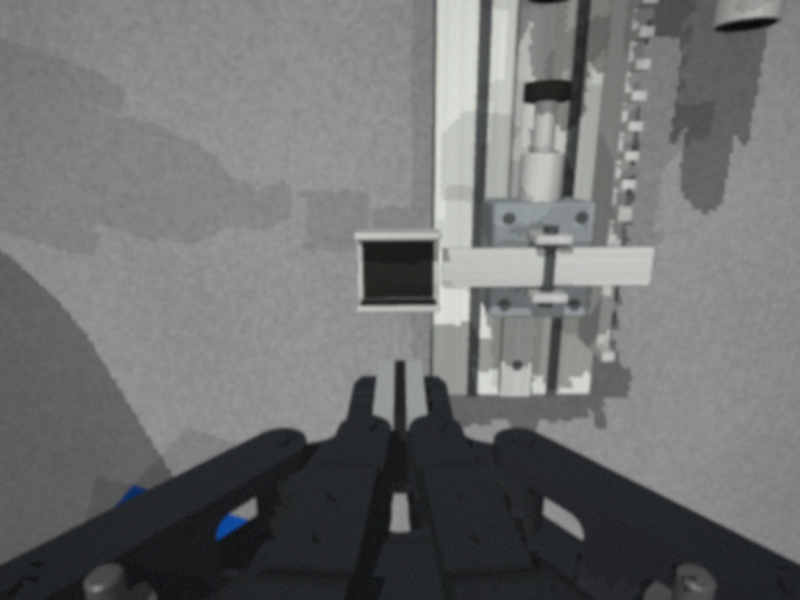

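The pad dish is at (398,271) in the 800x600 view, with ridges at rows ~236 and ~307. The base's near edge runs vertically at col 434, the -y base end is at row ~396, and the notches are visible from about (625,215) upward.

Run:
```python
from h import *
T=np.load('wp1.npy'); k=1.5625
g=lambda u,v,z:atz('wrist',((u+.5)/k-.5,(v+.5)/k-.5),z,T)
print('pad c@116',g(398.5,271.5,116.5),'@104',g(398.5,271.5,104.5))
for n,u,v,z in [('ridge+y',398,232,116.5),('ridge-y',398,311,116.5),('left',357,271,116.5),('right',440,271,116.5),('edge top',434,20,35),('edge bot',433,396,35),('far corner',590,395,35),('buffer face',547,80,75),('bufbase axis',547,102,75),('axis lever pivot',550,266,104)]: print(n,g(u,v,z).round(1))
a=cv2.imread('pics/w2.png')[120:210,210:430];cv2.imwrite('pics/w2c.png',cv2.resize(a,None,fx=3.6,fy=3.6,interpolation=cv2.INTER_CUBIC))
```

```text
pad c@116 [542.58503297 -94.06583227 116.5       ] @104 [542.71733909 -96.7557499  104.5       ]
ridge+y [541.  -72.8 116.5]
ridge-y [ 543.7 -116.3  116.5]
left [520.3 -95.2 116.5]
right [564.9 -92.4 116.5]
edge top [555.7  47.7  35. ]
edge bot [ 575.8 -207.9   35. ]
far corner [ 695.2 -199.6   35. ]
buffer face [619.6  11.7  75. ]
bufbase axis [6.213e+02 3.000e-01 7.500e+01]
axis lever pivot [627.6 -88.5 104. ]
```

View pics/w2c.png

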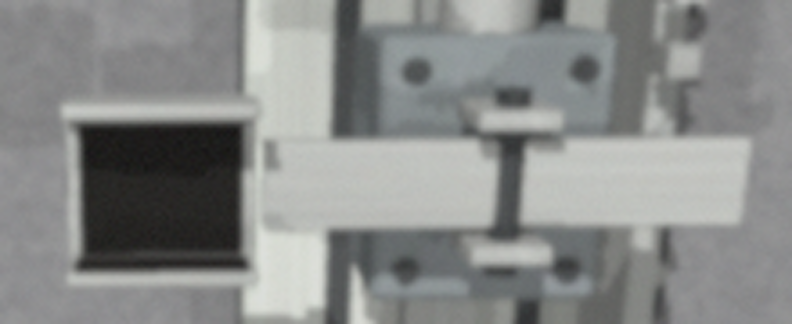

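Emit:
step_arm(
  plan=[
    {"grip": 0, "tx": 1.08, "ty": -0.17, "tz": 2.5, "ax": 0, "ay": 0, "az": -0.5},
    {"grip": 0, "tx": 0, "ty": 0, "tz": 3.5, "ax": 0, "ay": 0, "az": 0},
    {"grip": 0, "tx": 0, "ty": 0, "tz": 2.5, "ax": 0, "ay": 0, "az": 0},
    {"grip": 0, "tx": 0, "ty": 0, "tz": 1.5, "ax": 0, "ay": 0, "az": 0},
    {"grip": 0, "tx": 0, "ty": 0, "tz": 0.6, "ax": 0, "ay": 0, "az": 0},
    {"grip": 0, "tx": 0, "ty": 0, "tz": 0, "ax": 0, "ay": 0, "az": 0},
    {"grip": 0, "tx": 0, "ty": 0, "tz": 0, "ax": 0, "ay": 0, "az": 0},
  ],
)

```text
time: 3.17
tool_pos: [542.4, -96.7, 126.1]
tcp_rot: [180.0, 0.0, 93.8]
ft_force: [0.7, 0.1, 0.9]
finger_gap: 0.1
```

Run:
```python
from h import *
s=sense();print(s['time'],s['tool_pos'],s['tcp_rot'],s['ft_force'],s['finger_gap'])
np.save('wp2.npy',wristpose());im=snapshot('wrist');cv2.imwrite('pics/w3.png',im[:,:,::-1])
cv2.imwrite('pics/w3b.png',cv2.resize(im[:,:,::-1],(800,600),interpolation=cv2.INTER_CUBIC))
```

```text
3.1667 [542.38371843 -96.71576838 126.14813136] [1.79965318e+02 1.90783441e-02 9.38145096e+01] [0.7395253  0.13653639 0.86953673] 0.12230723728286123
```

View pics/w3b.png

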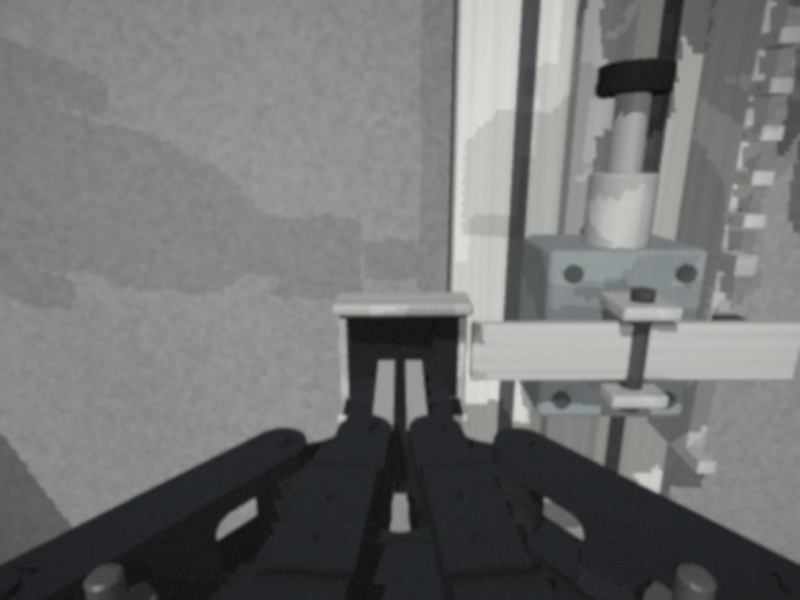

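Fingertips (375–427, row 360) sit over the black dish (345–465), with the +y ridge at row ~300. They are centred well enough to descend.

Emit:
step_arm(
  plan=[
    {"grip": 0, "tx": 0.2, "ty": 0, "tz": 0.6, "ax": 0, "ay": 0, "az": 0},
    {"grip": 0, "tx": 0, "ty": 0, "tz": 0.6, "ax": 0, "ay": 0, "az": 0},
    {"grip": 0, "tx": 0, "ty": 0, "tz": 0.4, "ax": 0, "ay": 0, "az": 0},
    {"grip": 0, "tx": 0, "ty": 0, "tz": 0.2, "ax": 0, "ay": 0, "az": 0},
    {"grip": 0, "tx": 0, "ty": 0, "tz": 0, "ax": 0, "ay": 0, "az": 0},
    {"grip": 0, "tx": 0, "ty": 0, "tz": 0, "ax": 0, "ay": 0, "az": 0},
  ],
)

```text
time: 3.72
tool_pos: [542.1, -93.8, 107.1]
tcp_rot: [-180.0, -0.0, 93.9]
ft_force: [-0.1, -0.5, 0.3]
finger_gap: 0.1
```

Emit:
step_arm(
  plan=[
    {"grip": 0, "tx": 0, "ty": 0, "tz": 0.2, "ax": 0, "ay": 0, "az": 0},
    {"grip": 0, "tx": 0, "ty": 0, "tz": 0.2, "ax": 0, "ay": 0, "az": 0},
    {"grip": 0, "tx": 0, "ty": 0, "tz": 0.2, "ax": 0, "ay": 0, "az": 0},
    {"grip": 0, "tx": 0, "ty": 0, "tz": 0, "ax": 0, "ay": 0, "az": 0},
    {"grip": 0, "tx": 0, "ty": 0, "tz": 0, "ax": 0, "ay": 0, "az": 0},
  ],
)

```text
time: 4.13
tool_pos: [542.5, -94.0, 101.7]
tcp_rot: [180.0, 0.0, 93.9]
ft_force: [-0.0, 0.3, 4.1]
finger_gap: 0.1
```

Emit:
step_arm(
  plan=[
    {"grip": 0, "tx": 0, "ty": 0, "tz": 0.2, "ax": 0, "ay": 0, "az": 0},
    {"grip": 0, "tx": 0, "ty": 0, "tz": 0.2, "ax": 0, "ay": 0, "az": 0},
    {"grip": 0, "tx": 0, "ty": 0, "tz": 0.2, "ax": 0, "ay": 0, "az": 0},
    {"grip": 0, "tx": 0, "ty": 0, "tz": 0.1, "ax": 0, "ay": 0, "az": 0},
    {"grip": 0, "tx": 0, "ty": 0, "tz": 0, "ax": 0, "ay": 0, "az": 0},
    {"grip": 0, "tx": 0, "ty": 0, "tz": 0, "ax": 0, "ay": 0, "az": 0},
  ],
)

```text
time: 4.63
tool_pos: [542.8, -93.9, 94.6]
tcp_rot: [179.9, 0.0, 93.9]
ft_force: [2.1, -0.8, 5.7]
finger_gap: 0.2
```

Emit:
step_arm(
  plan=[
    {"grip": 0, "tx": 0, "ty": 0, "tz": 0.1, "ax": 0, "ay": 0, "az": 0},
    {"grip": 0, "tx": 0, "ty": 0, "tz": 0, "ax": 0, "ay": 0, "az": 0},
    {"grip": 0, "tx": 0, "ty": 0, "tz": 0, "ax": 0, "ay": 0, "az": 0},
  ],
)

```text
time: 4.88
tool_pos: [542.9, -93.9, 93.8]
tcp_rot: [179.9, 0.0, 93.9]
ft_force: [0.2, 0.5, 6.0]
finger_gap: 0.3
```

Emit:
step_arm(
  plan=[
    {"grip": 0, "tx": 0, "ty": 0, "tz": 0.06, "ax": 0, "ay": 0, "az": 0},
    {"grip": 0, "tx": 0, "ty": 0, "tz": 0, "ax": 0, "ay": 0, "az": 0},
    {"grip": 0, "tx": 0, "ty": 0, "tz": 0, "ax": 0, "ay": 0, "az": 0},
  ],
)

```text
time: 5.13
tool_pos: [542.9, -93.9, 93.2]
tcp_rot: [179.9, 0.0, 93.9]
ft_force: [0.9, 0.7, 7.1]
finger_gap: 0.0
```

Emit:
step_arm(
  plan=[
    {"grip": 0, "tx": 0, "ty": 0, "tz": 0.05, "ax": 0, "ay": 0, "az": 0},
    {"grip": 0, "tx": 0, "ty": 0, "tz": 0, "ax": 0, "ay": 0, "az": 0},
    {"grip": 0, "tx": 0, "ty": 0, "tz": 0, "ax": 0, "ay": 0, "az": 0},
  ],
)

```text
time: 5.38
tool_pos: [543.0, -93.9, 92.7]
tcp_rot: [179.9, 0.0, 93.9]
ft_force: [1.3, 0.1, 5.2]
finger_gap: 0.1
```

Emit:
step_arm(
  plan=[
    {"grip": 0, "tx": 0, "ty": 0, "tz": 0.05, "ax": 0, "ay": 0, "az": 0},
    {"grip": 0, "tx": 0, "ty": 0, "tz": 0, "ax": 0, "ay": 0, "az": 0},
    {"grip": 0, "tx": 0, "ty": 0, "tz": 0, "ax": 0, "ay": 0, "az": 0},
  ],
)

```text
time: 5.63
tool_pos: [543.0, -93.9, 92.3]
tcp_rot: [179.9, 0.0, 93.9]
ft_force: [1.9, 0.6, 6.6]
finger_gap: 0.1
```

Emit:
step_arm(
  plan=[
    {"grip": 0, "tx": 0, "ty": 0, "tz": 0.05, "ax": 0, "ay": 0, "az": 0},
    {"grip": 0, "tx": 0, "ty": 0, "tz": 0, "ax": 0, "ay": 0, "az": 0},
    {"grip": 0, "tx": 0, "ty": 0, "tz": 0, "ax": 0, "ay": 0, "az": 0},
  ],
)

```text
time: 5.88
tool_pos: [543.1, -93.9, 91.8]
tcp_rot: [179.9, 0.0, 93.9]
ft_force: [2.0, -0.1, 6.3]
finger_gap: -0.1
```

Emit:
step_arm(
  plan=[
    {"grip": 0, "tx": 0, "ty": 0, "tz": 0.05, "ax": 0, "ay": 0, "az": 0},
    {"grip": 0, "tx": 0, "ty": 0, "tz": 0, "ax": 0, "ay": 0, "az": 0},
    {"grip": 0, "tx": 0, "ty": 0, "tz": 0, "ax": 0, "ay": 0, "az": 0},
  ],
)

```text
time: 6.13
tool_pos: [543.1, -93.9, 91.4]
tcp_rot: [179.9, 0.0, 93.9]
ft_force: [1.3, 1.0, 5.9]
finger_gap: -0.0
```

Emit:
step_arm(
  plan=[
    {"grip": 0, "tx": 0, "ty": 0, "tz": 0.05, "ax": 0, "ay": 0, "az": 0},
    {"grip": 0, "tx": 0, "ty": 0, "tz": 0, "ax": 0, "ay": 0, "az": 0},
    {"grip": 0, "tx": 0, "ty": 0, "tz": 0, "ax": 0, "ay": 0, "az": 0},
  ],
)

```text
time: 6.38
tool_pos: [543.2, -94.0, 91.1]
tcp_rot: [179.9, 0.0, 93.9]
ft_force: [0.6, 0.3, 8.3]
finger_gap: 0.1
```

Emit:
step_arm(
  plan=[
    {"grip": 0, "tx": 0, "ty": 0, "tz": 0.05, "ax": 0, "ay": 0, "az": 0},
    {"grip": 0, "tx": 0, "ty": 0, "tz": 0, "ax": 0, "ay": 0, "az": 0},
    {"grip": 0, "tx": 0, "ty": 0, "tz": 0, "ax": 0, "ay": 0, "az": 0},
  ],
)

```text
time: 6.63
tool_pos: [543.3, -94.0, 91.0]
tcp_rot: [179.9, 0.0, 93.9]
ft_force: [0.2, 0.5, 11.0]
finger_gap: -0.1
```

The lever's solid stop is felt at z≈91.0 (force rising to 11 N). I'll back off slightly and start running the stop along +y.

Emit:
step_arm(
  plan=[
    {"grip": 0, "tx": 0, "ty": 0, "tz": -0.06, "ax": 0, "ay": 0, "az": 0},
    {"grip": 0, "tx": 0.2, "ty": 0, "tz": 0, "ax": 0, "ay": 0, "az": 0},
    {"grip": 0, "tx": 0.3, "ty": 0, "tz": 0, "ax": 0, "ay": 0, "az": 0},
    {"grip": 0, "tx": 0.3, "ty": 0, "tz": 0, "ax": 0, "ay": 0, "az": 0},
    {"grip": 0, "tx": 0.2, "ty": 0, "tz": 0, "ax": 0, "ay": 0, "az": 0},
    {"grip": 0, "tx": 0, "ty": 0, "tz": 0, "ax": 0, "ay": 0, "az": 0},
    {"grip": 0, "tx": 0, "ty": 0, "tz": 0, "ax": 0, "ay": 0, "az": 0},
  ],
)

```text
time: 7.22
tool_pos: [542.5, -84.3, 91.2]
tcp_rot: [179.9, 0.1, 93.9]
ft_force: [1.2, -0.4, 6.9]
finger_gap: -0.3
```

```bash
cat > shot.py <<'E'
import sys
from h import *
n=sys.argv[1]
s=sense();print(s['time'],s['tool_pos'],s['tcp_rot'],s['ft_force'])
np.save(f'{n}.npy',wristpose());im=snapshot('wrist');cv2.imwrite(f'pics/{n}.png',im[:,:,::-1])
cv2.imwrite(f'pics/{n}b.png',cv2.resize(im[:,:,::-1],(800,600),interpolation=cv2.INTER_CUBIC))
E
python3 shot.py w4
```

```text
7.2167 [542.52588632 -84.32360643  91.17384378] [1.79869814e+02 6.66837344e-02 9.38833470e+01] [ 1.24027505 -0.43722372  6.94953231]
```

View pics/w4b.png

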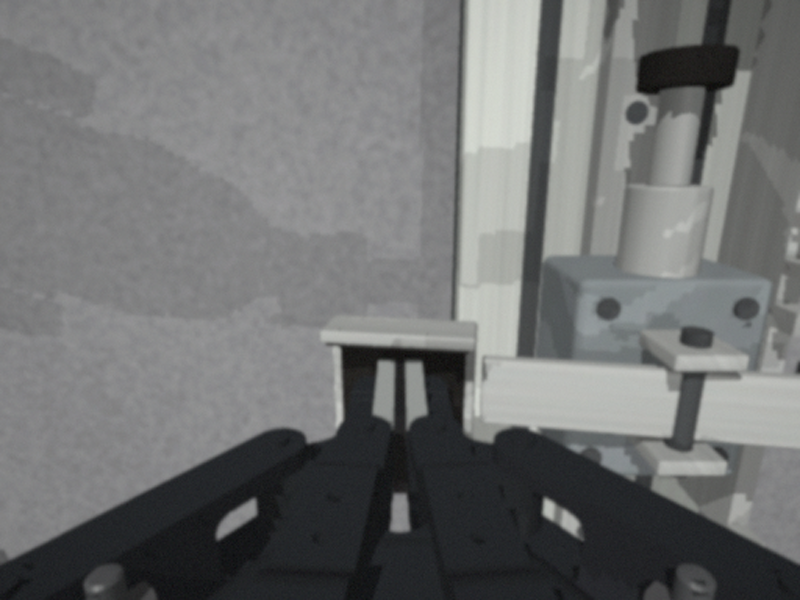

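The buffer head is at (688,68) with the rod fully out. The stop block front edge is at row ~262. The dish's +y ridge is close to the fingertips. I'll carry on.

Emit:
step_arm(
  plan=[
    {"grip": 0, "tx": 0.3, "ty": 0, "tz": 0, "ax": 0, "ay": 0, "az": 0},
    {"grip": 0, "tx": 0.4, "ty": 0, "tz": 0, "ax": 0, "ay": 0, "az": 0},
    {"grip": 0, "tx": 0.4, "ty": 0, "tz": 0, "ax": 0, "ay": 0, "az": 0},
    {"grip": 0, "tx": 0.4, "ty": 0, "tz": 0, "ax": 0, "ay": 0, "az": 0},
    {"grip": 0, "tx": 0.4, "ty": 0, "tz": 0, "ax": 0, "ay": 0, "az": 0},
    {"grip": 0, "tx": 0.4, "ty": 0, "tz": 0, "ax": 0, "ay": 0, "az": 0},
  ],
)

```text
time: 7.77
tool_pos: [541.0, -61.7, 91.2]
tcp_rot: [179.9, 0.1, 93.9]
ft_force: [0.3, -3.3, 7.2]
finger_gap: 0.3
```

```bash
python3 shot.py w5
```

```text
7.7667 [540.95098667 -61.71852403  91.18435602] [1.79873533e+02 1.02624720e-01 9.38649913e+01] [ 0.30338393 -3.30887079  7.15704665]
```

View pics/w5b.png

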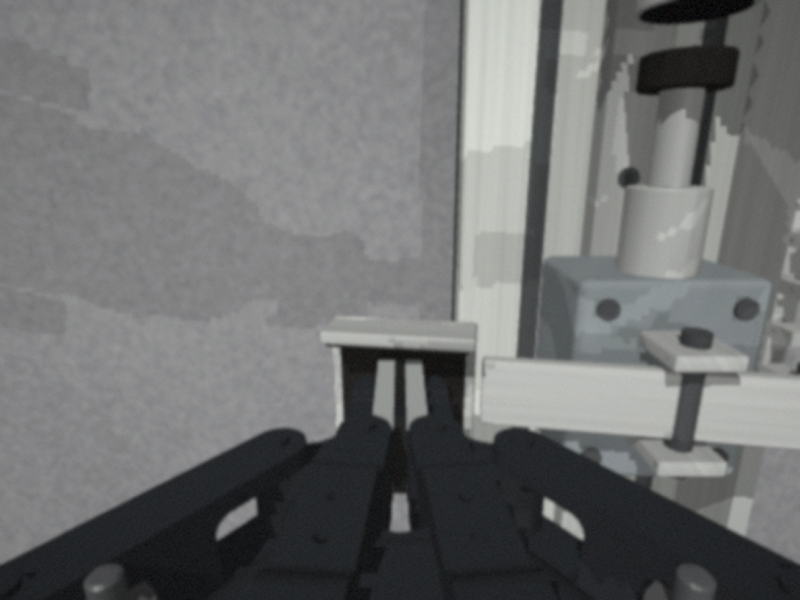

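The view is unchanged relative to the stop, so the stop is moving with the fingers. The tube end is now visible at (700,10). Checking the stop's y.

```bash
cat > cy.py <<'E'
from h import *
k=1.5625
C=np.array([617.5,55.7]);a=np.deg2rad(4.0)
def cr(p): d=p[:2]-C; return (d@[np.cos(a),np.sin(a)],d@[-np.sin(a),np.cos(a)])
def g(f,u,v,z): return np.round(cr(atz('wrist',((u+.5)/k-.5,(v+.5)/k-.5),z,np.load(f))),1)
E
python3 - <<'E'
from cy import *
print(g('wp1.npy',543,200,90)-[0,35]); print(g('w4.npy',655,258,90)-[0,35]); print(g('w5.npy',655,258,90)-[0,35])
print('head front', g('w5.npy',688,48,86)-[0,100], 'tube end',g('w5.npy',697,20,75))
print('tcp',cr(np.load('w5.npy')[:3,3]), cr(np.array(sense()['tool_pos'])))
E
```

```text
[  -2.6 -144.1]
[  -9.3 -128.9]
[  -9.3 -106.3]
head front [  -6.7 -113.9] tube end [ 0.6 -4.4]
tcp (np.float64(-85.85893013711375), np.float64(-42.633109439787624)) (np.float64(-84.59651067616102), np.float64(-110.99665576588046))
```

Run:
```python
from cy import *
t=-111.0
for z in (101,102.5,104): print(z,g('w5.npy',400,345,z)-[0,t],g('w5.npy',400,320,z)-[0,t])
print(g('w5.npy',688,48,88)-[0,t], g('w4.npy',688,46,88))
print('w3 ridge', g('wp2.npy',400,315,116.5),g('wp2.npy',400,294,116.5),g('wp2.npy',637,62,88), g('wp2.npy',637,62,75),g('wp1.npy',398,239,116.5),g('wp1.npy',398,232,116.5))
```

```text
101 [-85.5  16.5] [-85.5  24.1]
102.5 [-85.6  17.1] [-85.5  24.6]
104 [-85.6  17.7] [-85.5  25.1]
[-7.7 96.7] [ -7.8 -36.4]
w3 ridge [ -86.5 -126.6] [ -86.5 -119.5] [ -6.4 -46.6] [ -0.6 -44.4] [ -85.3 -126.6] [ -85.3 -122.9]
```

Emit:
step_arm(
  plan=[
    {"grip": 0, "tx": 0.3, "ty": 0, "tz": 0, "ax": 0, "ay": 0, "az": 0},
    {"grip": 0, "tx": 0.4, "ty": 0, "tz": 0, "ax": 0, "ay": 0, "az": 0},
    {"grip": 0, "tx": 0.4, "ty": 0, "tz": 0, "ax": 0, "ay": 0, "az": 0},
    {"grip": 0, "tx": 0.4, "ty": 0, "tz": 0, "ax": 0, "ay": 0, "az": 0},
    {"grip": 0, "tx": 0.4, "ty": 0, "tz": 0, "ax": 0, "ay": 0, "az": 0},
    {"grip": 0, "tx": 0.4, "ty": 0, "tz": 0, "ax": 0, "ay": 0, "az": 0},
  ],
)

```text
time: 8.32
tool_pos: [539.2, -39.1, 91.1]
tcp_rot: [179.9, 0.1, 93.9]
ft_force: [-0.5, -5.3, 6.6]
finger_gap: -0.1
```

Emit:
step_arm(
  plan=[
    {"grip": 0, "tx": 0.4, "ty": 0, "tz": 0, "ax": 0, "ay": 0, "az": 0},
    {"grip": 0, "tx": 0.4, "ty": 0, "tz": 0, "ax": 0, "ay": 0, "az": 0},
    {"grip": 0, "tx": 0.4, "ty": 0, "tz": 0, "ax": 0, "ay": 0, "az": 0},
    {"grip": 0, "tx": 0.4, "ty": 0, "tz": 0, "ax": 0, "ay": 0, "az": 0},
    {"grip": 0, "tx": 0.4, "ty": 0, "tz": 0, "ax": 0, "ay": 0, "az": 0},
  ],
)

```text
time: 8.73
tool_pos: [537.9, -19.1, 91.1]
tcp_rot: [179.9, 0.1, 93.9]
ft_force: [-0.6, -5.4, 6.9]
finger_gap: 0.1
```

```bash
python3 shot.py w6; python3 -c "
from cy import *
print(cr(np.array(sense()['tool_pos'])))"
```

```text
8.7333 [537.87355604 -19.11121948  91.12990661] [1.79898578e+02 1.26308684e-01 9.38596649e+01] [-0.61723956 -5.41561801  6.85285877]
(np.float64(-84.6857233645396), np.float64(-68.27366302634061))
```

View pics/w6b.png

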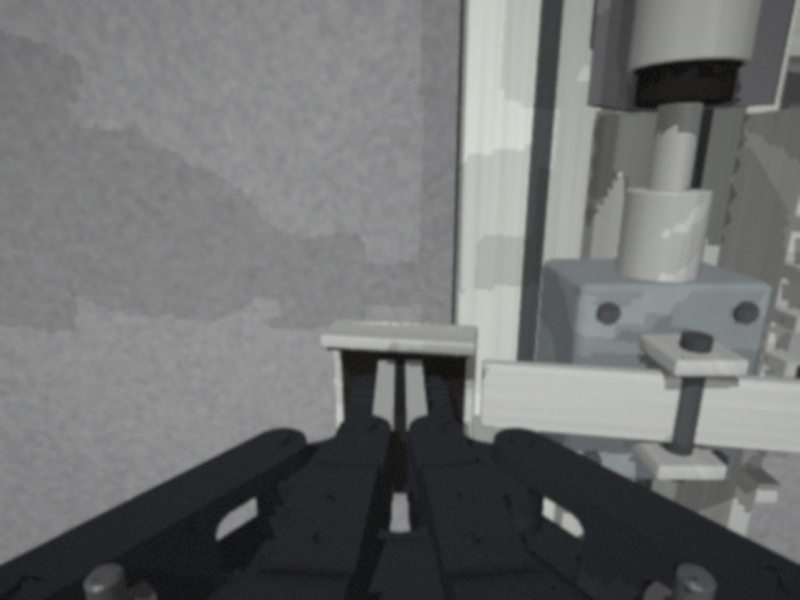

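The buffer is on the tube (head at row ~83, compressed ~3 mm by tube friction) and pushing it along. Continuing.

Emit:
step_arm(
  plan=[
    {"grip": 0, "tx": 0.3, "ty": 0, "tz": 0, "ax": 0, "ay": 0, "az": 0},
    {"grip": 0, "tx": 0.4, "ty": 0, "tz": 0, "ax": 0, "ay": 0, "az": 0},
    {"grip": 0, "tx": 0.4, "ty": 0, "tz": 0, "ax": 0, "ay": 0, "az": 0},
    {"grip": 0, "tx": 0.4, "ty": 0, "tz": 0, "ax": 0, "ay": 0, "az": 0},
    {"grip": 0, "tx": 0.2, "ty": 0, "tz": 0, "ax": 0, "ay": 0, "az": 0},
  ],
)

```text
time: 9.2
tool_pos: [536.6, -1.9, 91.1]
tcp_rot: [179.9, 0.1, 93.9]
ft_force: [0.1, -5.0, 7.7]
finger_gap: -0.2
```

Emit:
step_arm(
  plan=[
    {"grip": 0, "tx": 0.2, "ty": 0, "tz": 0, "ax": 0, "ay": 0, "az": 0},
    {"grip": 0, "tx": 0.2, "ty": 0, "tz": 0, "ax": 0, "ay": 0, "az": 0},
    {"grip": 0, "tx": 0.2, "ty": 0, "tz": 0, "ax": 0, "ay": 0, "az": 0},
  ],
)

```text
time: 9.45
tool_pos: [536.3, 3.9, 91.1]
tcp_rot: [179.9, 0.1, 93.9]
ft_force: [-0.1, -5.0, 8.4]
finger_gap: 0.2
```

```bash
python3 shot.py w7; python3 -c "
from cy import *
print(cr(np.array(sense()['tool_pos'])))
im=snapshot('top')[110:210,145:340,::-1];cv2.imwrite('pics/t7.png',cv2.resize(im,None,fx=4,fy=4,interpolation=cv2.INTER_CUBIC))"
```

```text
9.45 [536.25830378   3.85847141  91.09354062] [1.79908287e+02 1.14023309e-01 9.38623010e+01] [-0.0715318  -4.98545341  8.36442521]
(np.float64(-84.68562777161281), np.float64(-45.65519100263684))
```

View pics/w7b.png

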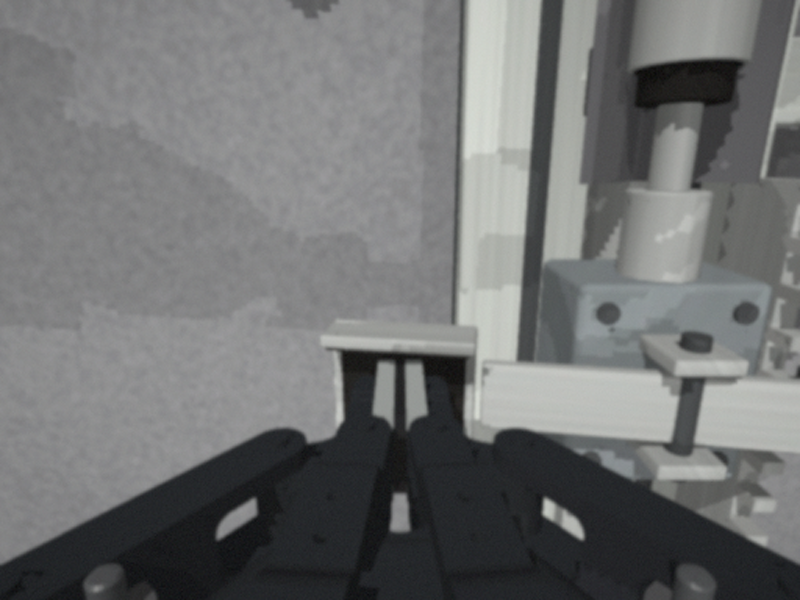

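View pics/t7.png

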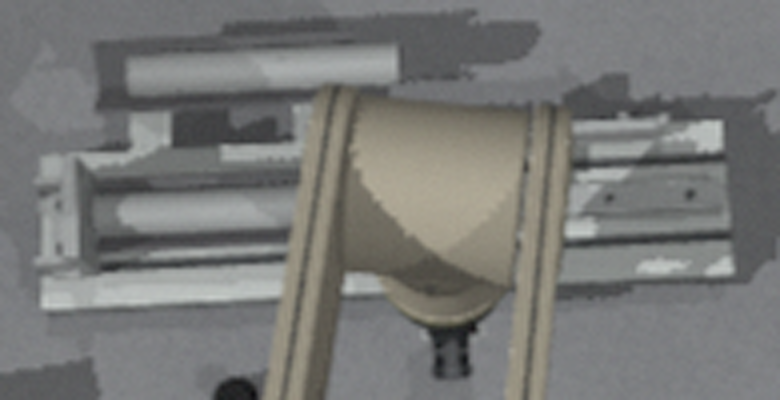

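The tube is not home yet: rod length is unchanged at rows 103–188, and the top view shows a small gap. I'll advance in small steps and watch the rod.

Emit:
step_arm(
  plan=[
    {"grip": 0, "tx": 0.2, "ty": 0, "tz": 0, "ax": 0, "ay": 0, "az": 0},
    {"grip": 0, "tx": 0.2, "ty": 0, "tz": 0, "ax": 0, "ay": 0, "az": 0},
    {"grip": 0, "tx": 0.2, "ty": 0, "tz": 0, "ax": 0, "ay": 0, "az": 0},
  ],
)

```text
time: 9.8
tool_pos: [535.8, 9.8, 91.1]
tcp_rot: [179.9, 0.1, 93.9]
ft_force: [-0.5, -4.3, 7.6]
finger_gap: -0.1
```

Emit:
step_arm(
  plan=[
    {"grip": 0, "tx": 0.2, "ty": 0, "tz": 0, "ax": 0, "ay": 0, "az": 0},
    {"grip": 0, "tx": 0.2, "ty": 0, "tz": 0, "ax": 0, "ay": 0, "az": 0},
    {"grip": 0, "tx": 0.2, "ty": 0, "tz": 0, "ax": 0, "ay": 0, "az": 0},
  ],
)

```text
time: 10.05
tool_pos: [535.4, 15.7, 91.1]
tcp_rot: [179.9, 0.1, 93.9]
ft_force: [-0.5, -5.4, 8.3]
finger_gap: 0.1
```

```bash
python3 shot.py w8; python3 -c "
from cy import *
print(cr(np.array(sense()['tool_pos'])))"
```

```text
10.05 [535.41403558  15.72507311  91.07613308] [1.79914280e+02 1.23290066e-01 9.38589157e+01] [-0.47505869 -5.38007056  8.25780535]
(np.float64(-84.66984475354313), np.float64(-33.77555521349712))
```

View pics/w8b.png

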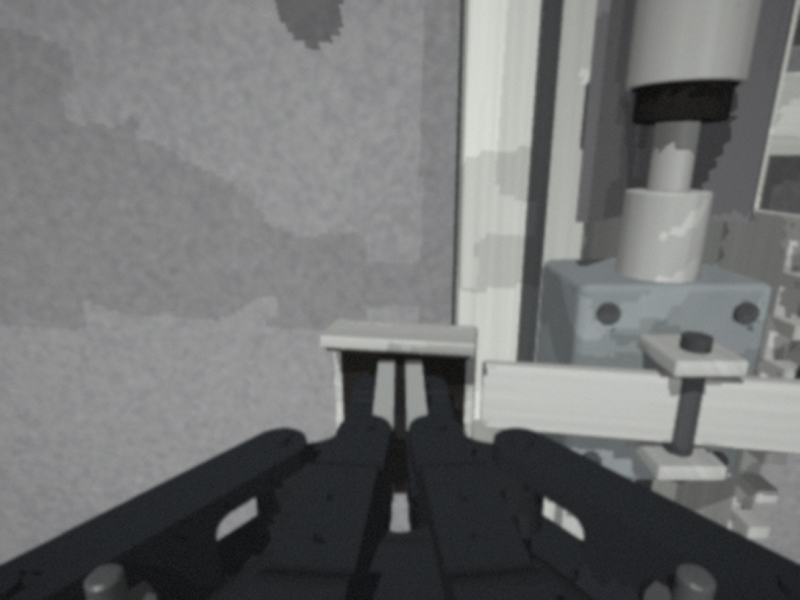

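The tube is now home: the head face moved from row ~62 to 83 and the rod is shorter. I'll quantify the compression.

Run:
```python
from cy import *
def rel(f,t,u,v,z): return g(f,u,v,z)[1]-t
for f,u,vs in [('w5',688,(48,91)),('w7',690,(64,104)),('w8',690,(83,120))]:
    print(f,[g(f+'.npy',u,v,85) for v in vs],'blockref',g(f+'.npy',655,{'w5':258,'w7':261,'w8':261}[f],90), g(f+'.npy',665,{'w5':186,'w7':189,'w8':189}[f],88))
ims=[cv2.imread(f'pics/{f}.png')[0:190,385:500] for f in('w5','w7','w8')]
cv2.imwrite('pics/cmp.png',cv2.resize(np.hstack(ims),None,fx=2.3,fy=2.9,interpolation=cv2.INTER_CUBIC))
```

```text
w5 [array([ -6.1, -13.7]), array([ -4.3, -24.6])] blockref [ -9.3 -71.3] [ -8.4 -50.4]
w7 [array([-5.1, 48. ]), array([-3.4, 37.7])] blockref [-9.4 -6.4] [-8.5 14.5]
w8 [array([-4.3, 55.1]), array([-2.7, 45.4])] blockref [-9.4  5.5] [-8.5 26.4]
```

View pics/cmp.png

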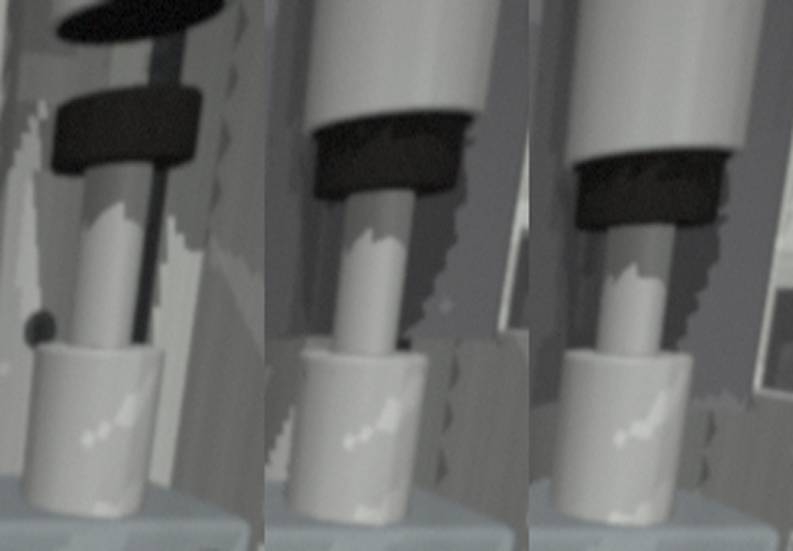

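Compression is about 7–8 mm with the tube home (head face at y≈55, as expected). I'll advance 7 mm and measure again.

Emit:
step_arm(
  plan=[
    {"grip": 0, "tx": 0.2, "ty": 0, "tz": 0, "ax": 0, "ay": 0, "az": 0},
    {"grip": 0, "tx": 0.2, "ty": 0, "tz": 0, "ax": 0, "ay": 0, "az": 0},
    {"grip": 0, "tx": 0.2, "ty": 0, "tz": 0, "ax": 0, "ay": 0, "az": 0},
    {"grip": 0, "tx": 0.1, "ty": 0, "tz": 0, "ax": 0, "ay": 0, "az": 0},
    {"grip": 0, "tx": 0, "ty": 0, "tz": 0, "ax": 0, "ay": 0, "az": 0},
  ],
)

```text
time: 10.52
tool_pos: [534.9, 22.7, 91.1]
tcp_rot: [179.9, 0.1, 93.9]
ft_force: [-1.0, -5.9, 8.4]
finger_gap: -0.1
```

```bash
python3 shot.py w9; python3 -c "
from cy import *
print(cr(np.array(sense()['tool_pos'])))
ims=[cv2.imread(f'pics/{f}.png')[0:190,385:500] for f in('w5','w8','w9')]
cv2.imwrite('pics/cmp2.png',cv2.resize(np.hstack(ims),None,fx=2.3,fy=2.9,interpolation=cv2.INTER_CUBIC))"
```

```text
10.5167 [534.93395032  22.71843168  91.07121078] [1.79916514e+02 1.23852115e-01 9.38652883e+01] [-1.04622323 -5.86991619  8.37374223]
(np.float64(-84.66910405139728), np.float64(-27.14772731584882))
```

View pics/w9b.png

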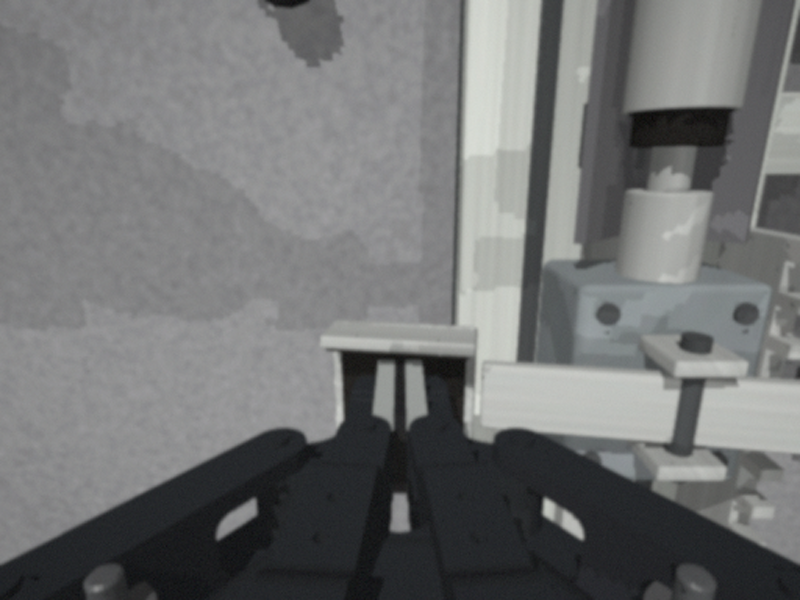

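View pics/cmp2.png

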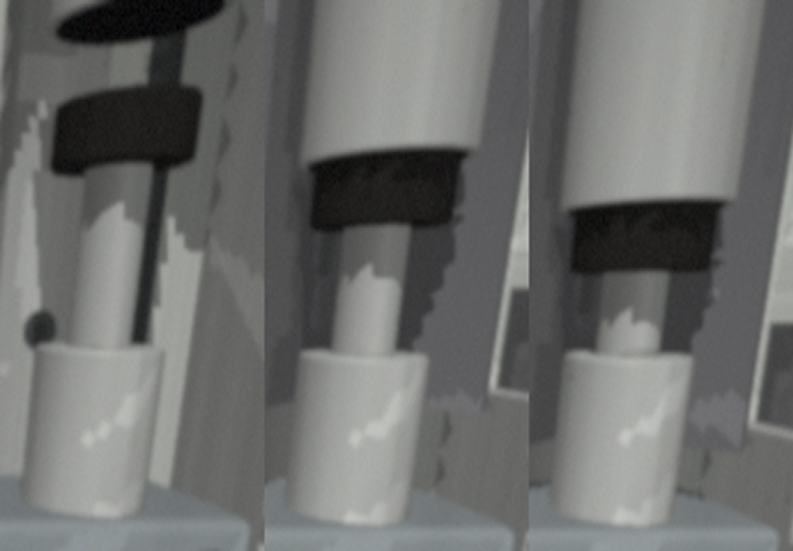

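Rod visible lengths are 183 → 126 → 82 crop px (6.6 px/mm), so compression is about 15 mm. Another 3.7 mm gives ~18.7 mm, which exceeds the 16 mm pitch and stays below 22 mm.

Emit:
step_arm(
  plan=[
    {"grip": 0, "tx": 0.1, "ty": 0, "tz": 0, "ax": 0, "ay": 0, "az": 0},
    {"grip": 0, "tx": 0.1, "ty": 0, "tz": 0, "ax": 0, "ay": 0, "az": 0},
    {"grip": 0, "tx": 0.1, "ty": 0, "tz": 0, "ax": 0, "ay": 0, "az": 0},
    {"grip": 0, "tx": 0.07, "ty": 0, "tz": 0, "ax": 0, "ay": 0, "az": 0},
    {"grip": 0, "tx": 0, "ty": 0, "tz": 0, "ax": 0, "ay": 0, "az": 0},
    {"grip": 0, "tx": 0, "ty": 0, "tz": 0, "ax": 0, "ay": 0, "az": 0},
  ],
)

```text
time: 11.07
tool_pos: [534.6, 26.3, 91.0]
tcp_rot: [179.9, 0.1, 93.9]
ft_force: [-1.0, -5.3, 8.4]
finger_gap: 0.1
```

```bash
python3 shot.py w10; python3 -c "
from cy import *
print(cr(np.array(sense()['tool_pos'])))
ims=[cv2.imread(f'pics/{f}.png')[0:190,385:500] for f in('w5','w9','w10')]
cv2.imwrite('pics/cmp3.png',cv2.resize(np.hstack(ims),None,fx=2.3,fy=2.9,interpolation=cv2.INTER_CUBIC))"
```

```text
11.0667 [534.61839056  26.30843577  91.03348711] [1.79925697e+02 1.23198982e-01 9.38614526e+01] [-0.99609684 -5.34766487  8.416684  ]
(np.float64(-84.70802491839775), np.float64(-23.571201211538888))
```

View pics/cmp3.png

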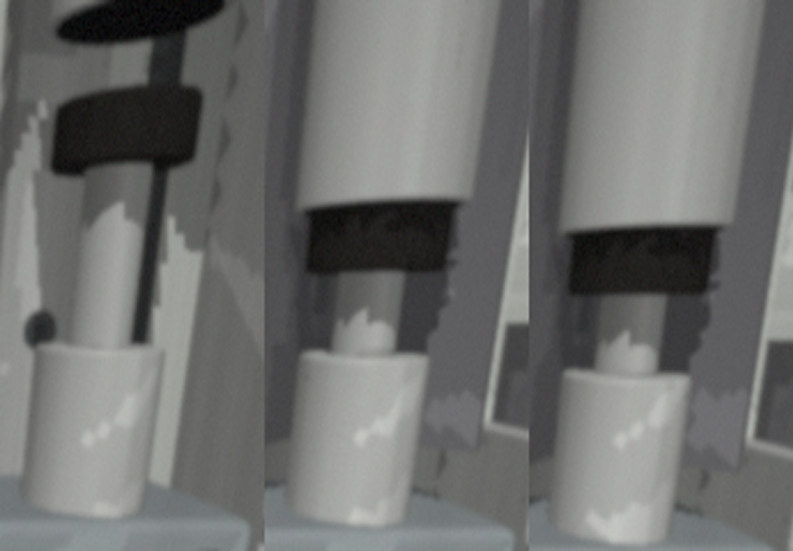

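View pics/w10b.png

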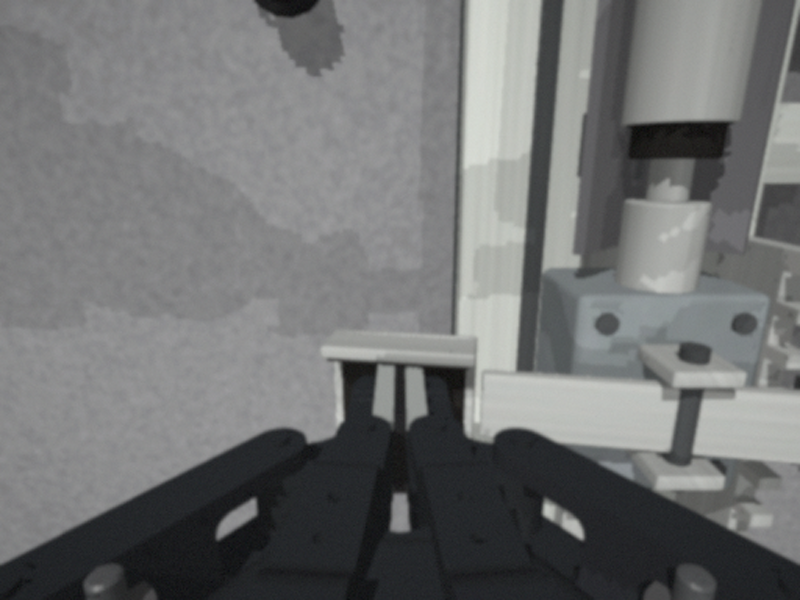

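The fingers slipped ~3 mm in the dish, and the rod is still at 80 px (~15.4 mm compression). They'll meet the +y ridge in about 2 mm. Continuing gently.

Emit:
step_arm(
  plan=[
    {"grip": 0, "tx": 0.1, "ty": 0, "tz": 0, "ax": 0, "ay": 0, "az": 0},
    {"grip": 0, "tx": 0.1, "ty": 0, "tz": 0, "ax": 0, "ay": 0, "az": 0},
    {"grip": 0, "tx": 0.1, "ty": 0, "tz": 0, "ax": 0, "ay": 0, "az": 0},
    {"grip": 0, "tx": 0.1, "ty": 0, "tz": 0, "ax": 0, "ay": 0, "az": 0},
    {"grip": 0, "tx": 0, "ty": 0, "tz": 0, "ax": 0, "ay": 0, "az": 0},
  ],
)

```text
time: 11.53
tool_pos: [534.3, 30.2, 91.0]
tcp_rot: [179.9, 0.1, 93.9]
ft_force: [-1.3, -5.3, 7.7]
finger_gap: -0.2
```

```bash
python3 shot.py w11; python3 -c "
from cy import *
print(cr(np.array(sense()['tool_pos'])))
ims=[cv2.imread(f'pics/{f}.png')[0:190,385:500] for f in('w5','w10','w11')]
cv2.imwrite('pics/cmp4.png',cv2.resize(np.hstack(ims),None,fx=2.3,fy=2.9,interpolation=cv2.INTER_CUBIC))"
```

```text
11.5333 [534.33947073  30.23104639  91.03409172] [1.79928167e+02 1.32062136e-01 9.38563175e+01] [-1.3194116  -5.34104501  7.73616781]
(np.float64(-84.7096087987063), np.float64(-19.607781533361557))
```

View pics/cmp4.png

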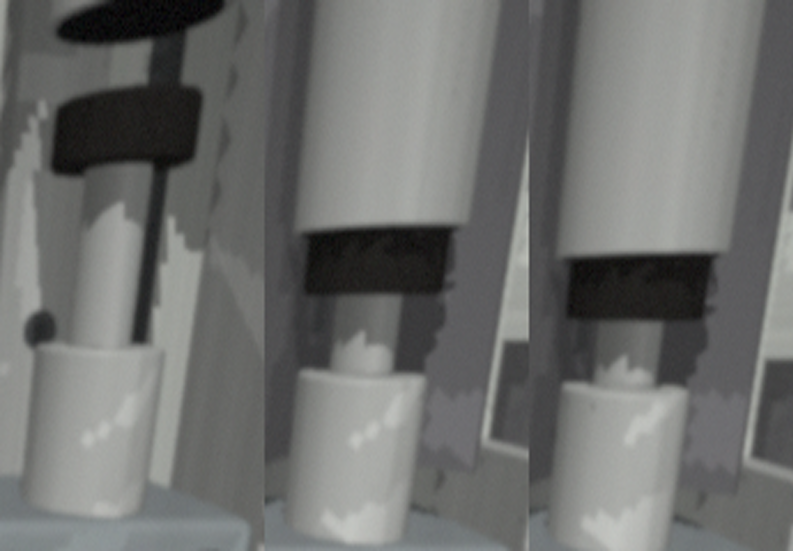

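The fingers now bear on the ridge and the rod is at 66 px (~17.5 mm compression). One more 1.2 mm.

Emit:
step_arm(
  plan=[
    {"grip": 0, "tx": 0.06, "ty": 0, "tz": 0, "ax": 0, "ay": 0, "az": 0},
    {"grip": 0, "tx": 0.06, "ty": 0, "tz": 0, "ax": 0, "ay": 0, "az": 0},
    {"grip": 0, "tx": 0, "ty": 0, "tz": 0, "ax": 0, "ay": 0, "az": 0},
    {"grip": 0, "tx": 0, "ty": 0, "tz": 0, "ax": 0, "ay": 0, "az": 0},
  ],
)

```text
time: 11.92
tool_pos: [534.3, 31.3, 91.1]
tcp_rot: [179.9, 0.1, 93.9]
ft_force: [0.0, -6.7, 8.8]
finger_gap: -0.2
```

```bash
python3 shot.py w12; python3 -c "
from cy import *
print(cr(np.array(sense()['tool_pos'])))
ims=[cv2.imread(f'pics/{f}.png')[0:190,385:500] for f in('w5','w11','w12')]
cv2.imwrite('pics/cmp5.png',cv2.resize(np.hstack(ims),None,fx=2.3,fy=2.9,interpolation=cv2.INTER_CUBIC))"
```

```text
11.9167 [534.28635749  31.32795241  91.06163546] [1.79925566e+02 1.36713067e-01 9.38572854e+01] [ 0.04388856 -6.66290812  8.8253247 ]
(np.float64(-84.69486241105861), np.float64(-18.5191845843555))
```

View pics/cmp5.png

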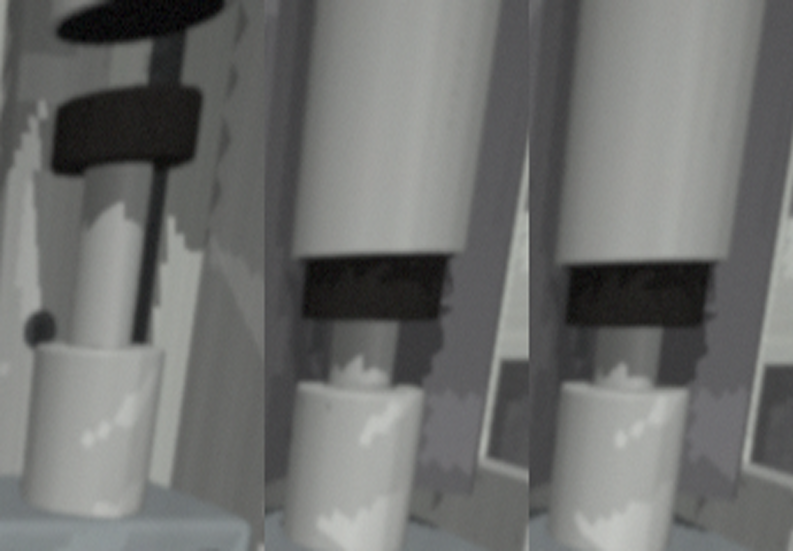

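View pics/w12b.png

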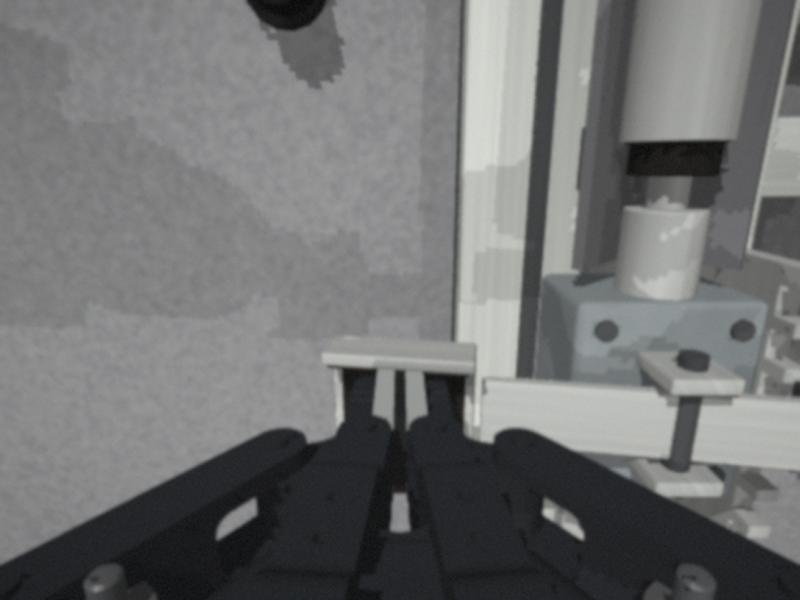

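Compression is now ~18.5–19.5 mm, with the fingertips at the ridge. Next I let the lever up part way so the pawl rests on the bar or finds a notch.

Emit:
step_arm(
  plan=[
    {"grip": 0, "tx": 0, "ty": 0, "tz": -0.1, "ax": 0, "ay": 0, "az": 0},
    {"grip": 0, "tx": 0, "ty": 0, "tz": -0.1, "ax": 0, "ay": 0, "az": 0},
    {"grip": 0, "tx": 0, "ty": 0, "tz": -0.1, "ax": 0, "ay": 0, "az": 0},
    {"grip": 0, "tx": 0, "ty": 0, "tz": -0.1, "ax": 0, "ay": 0, "az": 0},
    {"grip": 0, "tx": 0, "ty": 0, "tz": -0.1, "ax": 0, "ay": 0, "az": 0},
    {"grip": 0, "tx": 0, "ty": 0, "tz": 0, "ax": 0, "ay": 0, "az": 0},
    {"grip": 0, "tx": 0, "ty": 0, "tz": 0, "ax": 0, "ay": 0, "az": 0},
  ],
)

```text
time: 12.55
tool_pos: [533.8, 31.3, 94.8]
tcp_rot: [180.0, 0.1, 93.8]
ft_force: [2.7, -6.7, -1.4]
finger_gap: 0.3
```

```bash
python3 shot.py w13
```

```text
12.55 [533.83358153  31.32453574  94.77404516] [1.79980222e+02 1.27028272e-01 9.38499919e+01] [ 2.69296982 -6.73879644 -1.40657649]
```

View pics/w13b.png

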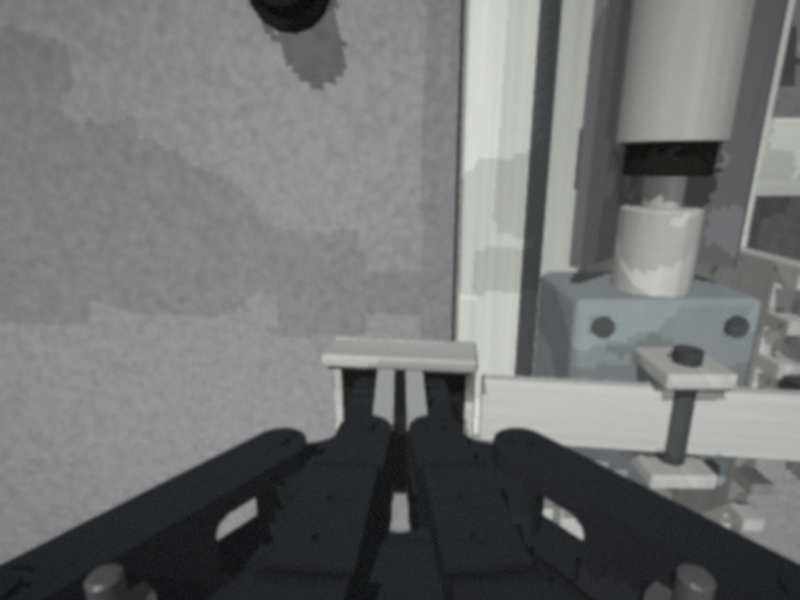

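No floor load on the fingers now, so the pawl rests on the bar top. I'll ease the stop back slowly.

Emit:
step_arm(
  plan=[
    {"grip": 0, "tx": -0.05, "ty": 0, "tz": 0, "ax": 0, "ay": 0, "az": 0},
    {"grip": 0, "tx": -0.05, "ty": 0, "tz": 0, "ax": 0, "ay": 0, "az": 0},
    {"grip": 0, "tx": -0.05, "ty": 0, "tz": 0, "ax": 0, "ay": 0, "az": 0},
    {"grip": 0, "tx": -0.05, "ty": 0, "tz": 0, "ax": 0, "ay": 0, "az": 0},
  ],
)

```text
time: 12.93
tool_pos: [533.2, 30.9, 94.7]
tcp_rot: [-179.9, -0.0, 93.9]
ft_force: [0.0, 0.2, -1.0]
finger_gap: -0.1
```

Emit:
step_arm(
  plan=[
    {"grip": 0, "tx": -0.05, "ty": 0, "tz": 0, "ax": 0, "ay": 0, "az": 0},
    {"grip": 0, "tx": -0.05, "ty": 0, "tz": 0, "ax": 0, "ay": 0, "az": 0},
    {"grip": 0, "tx": -0.05, "ty": 0, "tz": 0, "ax": 0, "ay": 0, "az": 0},
    {"grip": 0, "tx": -0.05, "ty": 0, "tz": 0, "ax": 0, "ay": 0, "az": 0},
  ],
)

```text
time: 13.27
tool_pos: [533.7, 28.9, 95.2]
tcp_rot: [-180.0, -0.0, 93.9]
ft_force: [-0.7, 0.5, -0.3]
finger_gap: -0.0
```

```bash
python3 shot.py w14
```

```text
13.2667 [533.73140096  28.87858158  95.21995065] [-1.79986465e+02 -8.81714405e-03  9.38907957e+01] [-0.72723487  0.46377664 -0.28530408]
```

View pics/w14b.png

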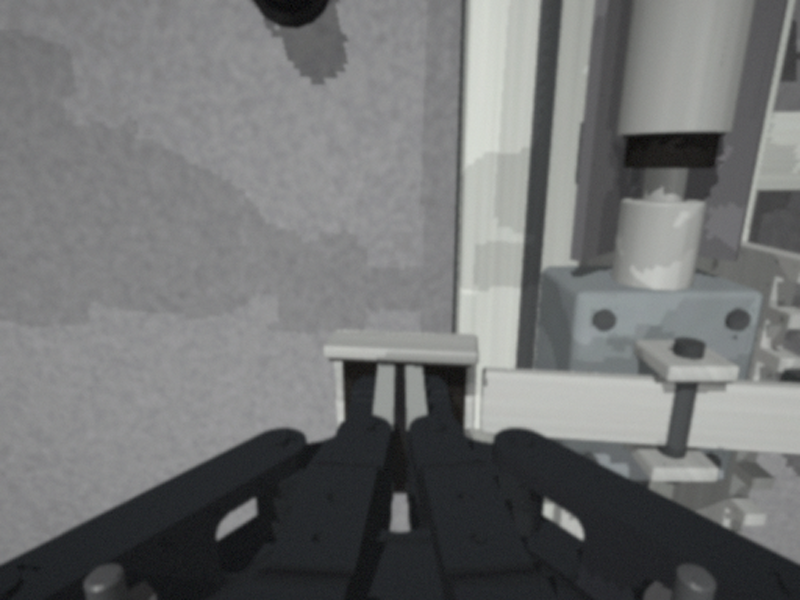

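The stop stayed put when the fingers left the +y ridge. I'll cross the dish to the -y ridge, then push slowly.

Emit:
step_arm(
  plan=[
    {"grip": 0, "tx": -0.2, "ty": 0, "tz": 0, "ax": 0, "ay": 0, "az": 0},
    {"grip": 0, "tx": -0.2, "ty": 0, "tz": 0, "ax": 0, "ay": 0, "az": 0},
    {"grip": 0, "tx": -0.2, "ty": 0, "tz": 0, "ax": 0, "ay": 0, "az": 0},
    {"grip": 0, "tx": -0.2, "ty": 0, "tz": 0, "ax": 0, "ay": 0, "az": 0},
    {"grip": 0, "tx": -0.1, "ty": 0, "tz": 0, "ax": 0, "ay": 0, "az": 0},
    {"grip": 0, "tx": 0, "ty": 0, "tz": 0, "ax": 0, "ay": 0, "az": 0},
  ],
)

```text
time: 13.82
tool_pos: [534.5, 19.5, 95.3]
tcp_rot: [-180.0, 0.0, 93.9]
ft_force: [0.5, -0.1, -0.3]
finger_gap: 0.4
```

Emit:
step_arm(
  plan=[
    {"grip": 0, "tx": -0.05, "ty": 0, "tz": 0, "ax": 0, "ay": 0, "az": 0},
    {"grip": 0, "tx": -0.05, "ty": 0, "tz": 0, "ax": 0, "ay": 0, "az": 0},
    {"grip": 0, "tx": -0.05, "ty": 0, "tz": 0, "ax": 0, "ay": 0, "az": 0},
  ],
)

```text
time: 14.07
tool_pos: [534.6, 18.3, 95.3]
tcp_rot: [-180.0, -0.0, 93.9]
ft_force: [0.8, -0.2, -0.4]
finger_gap: 0.1
```

Emit:
step_arm(
  plan=[
    {"grip": 0, "tx": -0.05, "ty": 0, "tz": 0, "ax": 0, "ay": 0, "az": 0},
    {"grip": 0, "tx": -0.05, "ty": 0, "tz": 0, "ax": 0, "ay": 0, "az": 0},
    {"grip": 0, "tx": -0.05, "ty": 0, "tz": 0, "ax": 0, "ay": 0, "az": 0},
  ],
)

```text
time: 14.32
tool_pos: [534.7, 16.8, 95.3]
tcp_rot: [-180.0, -0.0, 93.9]
ft_force: [-0.5, 0.8, 0.1]
finger_gap: 0.1
```

Emit:
step_arm(
  plan=[
    {"grip": 0, "tx": -0.05, "ty": 0, "tz": 0, "ax": 0, "ay": 0, "az": 0},
    {"grip": 0, "tx": -0.05, "ty": 0, "tz": 0, "ax": 0, "ay": 0, "az": 0},
  ],
)

```text
time: 14.48
tool_pos: [534.8, 15.6, 95.8]
tcp_rot: [180.0, 0.0, 93.9]
ft_force: [-2.6, -0.8, 5.0]
finger_gap: 0.0
```

Emit:
step_arm(
  plan=[
    {"grip": 0, "tx": -0.05, "ty": 0, "tz": 0, "ax": 0, "ay": 0, "az": 0},
    {"grip": 0, "tx": -0.05, "ty": 0, "tz": 0, "ax": 0, "ay": 0, "az": 0},
  ],
)

```text
time: 14.65
tool_pos: [534.9, 14.6, 95.7]
tcp_rot: [180.0, 0.0, 93.9]
ft_force: [-2.2, -1.0, 5.4]
finger_gap: -0.0
```

```bash
python3 shot.py w15
```

```text
14.65 [534.90743438  14.64207798  95.6830671 ] [1.79987584e+02 1.08052612e-02 9.38795392e+01] [-2.21185116 -1.02560347  5.44557375]
```

View pics/w15b.png

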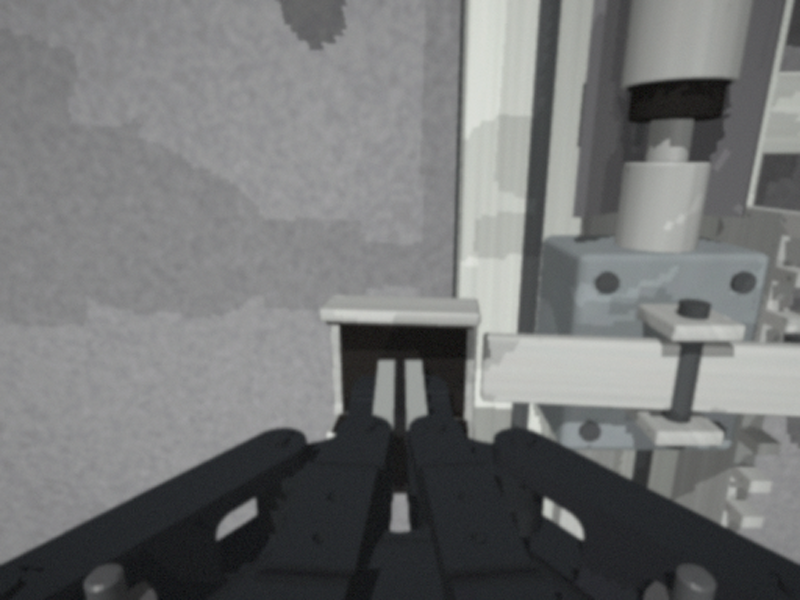

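The vertical force jumped to 5 N: the pawl has dropped and the pad rose onto the fingers. The rod is still clearly compressed (44 px against ~98 free). Now I let the lever fully up.

Emit:
step_arm(
  plan=[
    {"grip": 0, "tx": 0, "ty": 0, "tz": -0.2, "ax": 0, "ay": 0, "az": 0},
    {"grip": 0, "tx": 0, "ty": 0, "tz": -0.2, "ax": 0, "ay": 0, "az": 0},
    {"grip": 0, "tx": 0, "ty": 0, "tz": -0.2, "ax": 0, "ay": 0, "az": 0},
    {"grip": 0, "tx": 0, "ty": 0, "tz": -0.2, "ax": 0, "ay": 0, "az": 0},
    {"grip": 0, "tx": 0, "ty": 0, "tz": 0, "ax": 0, "ay": 0, "az": 0},
  ],
)

```text
time: 15.12
tool_pos: [535.0, 14.8, 103.8]
tcp_rot: [180.0, 0.0, 93.9]
ft_force: [-2.5, -1.5, 3.7]
finger_gap: 0.3
```

Emit:
step_arm(
  plan=[
    {"grip": 0, "tx": 0, "ty": 0, "tz": -0.2, "ax": 0, "ay": 0, "az": 0},
    {"grip": 0, "tx": 0, "ty": 0, "tz": -0.2, "ax": 0, "ay": 0, "az": 0},
    {"grip": 0, "tx": 0, "ty": 0, "tz": 0, "ax": 0, "ay": 0, "az": 0},
    {"grip": 0, "tx": 0, "ty": 0, "tz": 0, "ax": 0, "ay": 0, "az": 0},
  ],
)

```text
time: 15.45
tool_pos: [534.8, 15.0, 107.2]
tcp_rot: [180.0, -0.0, 93.9]
ft_force: [-0.1, -0.3, -1.2]
finger_gap: -0.1
```

```bash
python3 shot.py w16
```

```text
15.45 [534.799889    14.97187825 107.17580209] [ 1.79998228e+02 -1.41428675e-02  9.38855033e+01] [-0.12663256 -0.33467793 -1.15464389]
```

View pics/w16b.png

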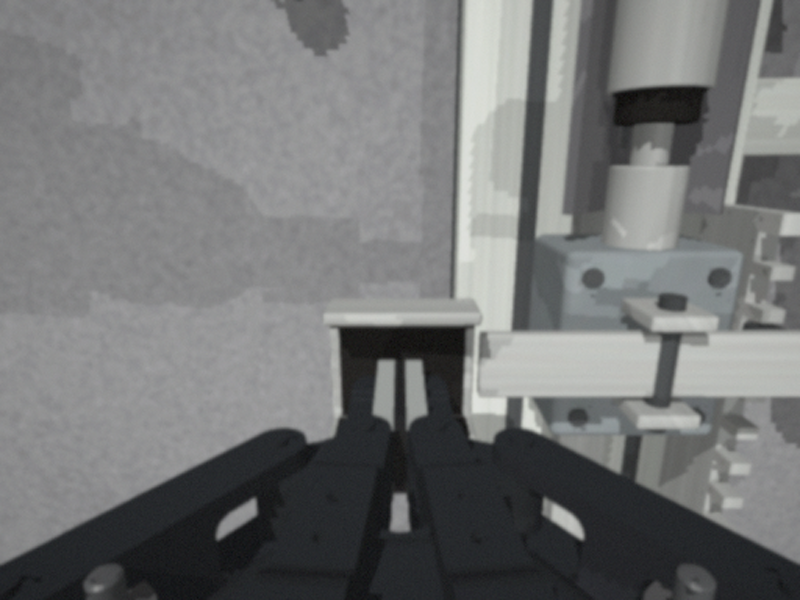

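Pad load was still present at z=103.8 and gone at 107, which matches the rest height of 104.5, so the pawl is fully down. Taking the gripper away.

Emit:
step_arm(
  plan=[
    {"grip": 0, "tx": 0.2, "ty": 0, "tz": -0.5, "ax": 0, "ay": 0, "az": 0},
    {"grip": 0, "tx": 0, "ty": 0, "tz": -1.0, "ax": 0, "ay": 0, "az": 0},
    {"grip": 0, "tx": 0, "ty": 0, "tz": -2.0, "ax": 0, "ay": 0, "az": 0},
    {"grip": 0, "tx": 0, "ty": 0, "tz": -3.0, "ax": 0, "ay": 0, "az": 0},
    {"grip": 0, "tx": 0, "ty": 0, "tz": -3.0, "ax": 0, "ay": 0, "az": 0},
    {"grip": 0, "tx": 0, "ty": 0, "tz": -3.0, "ax": 0, "ay": 0, "az": 0},
    {"grip": 0, "tx": 0, "ty": 0, "tz": 0, "ax": 0, "ay": 0, "az": 0},
    {"grip": 0, "tx": 0, "ty": 0, "tz": 0, "ax": 0, "ay": 0, "az": 0},
  ],
)

```text
time: 16.17
tool_pos: [536.4, 16.8, 236.0]
tcp_rot: [179.6, 0.0, 93.9]
ft_force: [-0.2, -0.8, 0.2]
finger_gap: -0.1
```

```bash
python3 shot.py w17
python3 - <<'E'
from h import *
im=snapshot('scene')[180:295,180:350,::-1];cv2.imwrite('pics/s17.png',cv2.resize(im,None,fx=4.5,fy=4.5,interpolation=cv2.INTER_CUBIC))
E
```

```text
16.1667 [536.43192076  16.7710939  236.03684862] [1.79649922e+02 4.59736781e-02 9.38869528e+01] [-0.23665486 -0.76323985  0.16389371]
```

View pics/w17b.png

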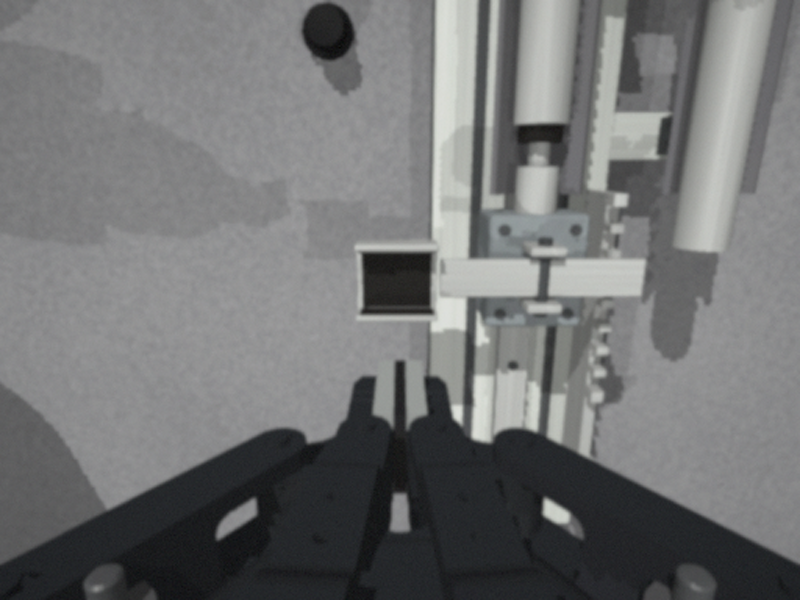

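View pics/s17.png

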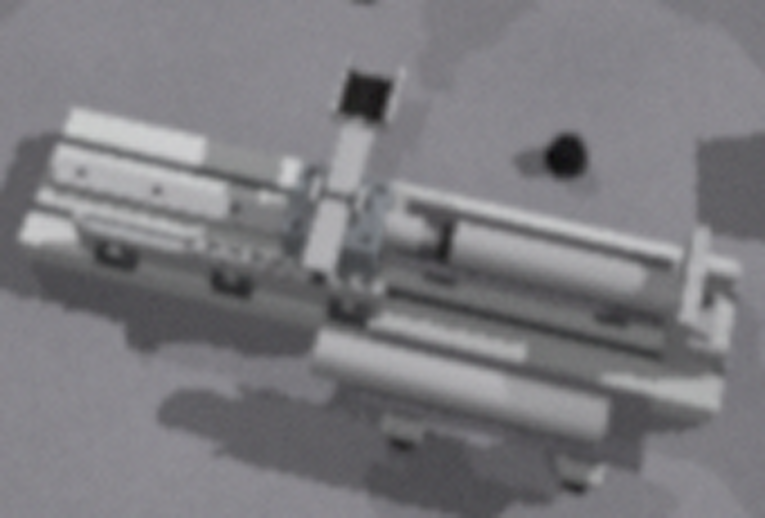

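The scene view shows the tube up at the end plate, the lever level, and the spare tube and cap unmoved. Last numeric check before handing in.

Run:
```python
from cy import *
s=g('w17.npy',538,210,90)[1]-35
print('stop y',s,'pad y',(g('w17.npy',398,243,116.5)+g('w17.npy',398,320,116.5))/2,'tube end(top z~85)',g('w17.npy',541,122,88),'pad w ratio',82/83)
print('compression',s+45)
import time
print(hand_in())
```

```text
stop y -27.7 pad y [-84.85 -29.4 ] tube end(top z~85) [-4.3 55.8] pad w ratio 0.9879518072289156
compression 17.3
the job is handed in; nothing more can be done
None
```

The front tube, which is the short one, is pushed home against the end plate and locked. The job is handed in, with about 16 s used of the 67 s allowed.

- **Pressing and running the stop:** I pressed the thumb pad to its solid stop, where the force briefly reached about 11 N, then held it at about 7–9 N. I ran the stop along until the buffer was pushed in about 18.5–19.5 mm, which is short of the 22 mm where it goes solid. The sideways force stayed under 7 N.
- **Locking:** I let the lever up with the pawl resting on the bar top and eased the stop back about 3 mm until the pawl dropped. I then let the lever up fully and took the gripper away.

**Last checks:**
- **Pawl:** the pad still pushed on the fingers at 103.8 mm and had let go by 107 mm. That fits its rest height of 104.5 mm, so the pawl is fully down.
- **Tube and buffer:** the tube's near end measured y ≈ 55.8 mm, against 55 mm for home. The stop is at about y = -28 to -29 mm, so the buffer is still pushed in about 16–17 mm.
- **Other things:** the spare tube and the end cap had not moved. The carton and bin were not in my last pictures, but the arm did not go near them after its first high pass over that side.

**Disagreements:** my estimates of the buffer's compression differed by about 1–2 mm between methods, and all of them were within the safe range. The fingers also slipped about 5 mm in the dish before they met the ridge, without harm.

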